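Put the rolling pin to rest under the spice ledge

TASK

Take hold of the small yellow swing-arm lamp on the rolling-pin rack and swing it forward until its arm points about straight out from the front of the rack, and leave it there. Then take the rolling pin from the marble board and lower it gently, without dropping it, into the rack's two saddles under the edge of the spice ledge, so that it lies level with a handle in each saddle and its barrel between them. Leave all the other things where they stand.

Things in the scene. Friction and masses are not known exactly. Their poses are not given: they have to be found in the camera images.
- rack: Fixed plywood and white rolling-pin rack (all sizes in mm). Origin: on the table, straight below the line where the pin is to lie. x points to the rack's rear (away from the robot, within 0.2 rad), y along the resting line. Base 12 thick, x -50..150, y -150..150. A vertical gripper over the resting line strikes the ledge: come in tilted, from the front.
- seat (a point): Point on the rack, 85 above the table, where the pin's centre lies when its handles rest in both saddles; axes as the rack's.
- saddle_a (a point): Bottom of the 90 degree V notch of the plywood saddle plate at rack y -112, 69 above the table. Plate 14 thick; the notch is 56 wide at its top, 98 above the table.
- saddle_b (a point): The same for the other saddle plate, at rack y +112. The plates' facing sides are 210 apart.
- ledge_edge (a point): Middle of the lower front edge of the white spice ledge: 15 behind the resting line, 165 above the table. From there the board reaches 130 to the rear, 190 to either side and 18 up; it stands on two posts at rack x 130, y -165 and 165, and its rear lip reaches z 205.
- lamp (a joint): Swing of the lamp arm about its upright post, rad: 0 = along the rack's +y, right over the resting line; pi/2 = straight out in front (rack's -x). Stops at 0 and 1.75; starts at 0.3 to 0.55; stays where it is left (about 0.6 N at the grip moves it).
- lamp_hinge (a point): On the lamp's vertical hinge axis, at the top of its post (14 in diameter, at rack x 0, y -170), 137 above the table.
- lamp_grip (a point): Point on the lamp's grip, a black upright stub 14 in diameter, 150 to 195 above the table, in the middle of the yellow lamp disc (60 in diameter, 130 to 150 above the table), 150 from the hinge axis. The point is on the stub's axis, 177 above the table. The arm is a 10 thick rod at height 145.
- pin: Wooden rolling pin, about 0.3 kg, rotationally symmetric and the same both ways round. Origin at its centre, y along its axis. Dark barrel 44 in diameter, 190 long; a lighter handle at each end, 22 in diameter, 60 long (310 overall). It starts lying on the marble board, its axis 40 above the table.
- board: Fixed white marble pastry board, 200 (x) by 300 (y) by 18 thick, origin at the centre of its underside.
- cutter: Copper biscuit-cutter ring, 50 in diameter, 30 tall, standing on the board; origin at its underside. Leave alone.
- jar_pink: Jar with reddish contents on the spice ledge, 64 in diameter, 93 tall, origin at its underside. Leave alone.
- jar_dark: Jar with black contents on the spice ledge, 64 in diameter, 93 tall, origin at its underside. Leave alone.
- mug: White mug, 80 in diameter, 90 tall, origin at its underside. Leave alone.
- bowl: Blue bowl, 140 in diameter, 60 tall, origin at its underside. Leave alone.
- carafe: Green glass bottle with a cork, 80 in diameter, 200 tall, origin at its underside. Leave alone.
- tin: Tin with a paper label, 70 in diameter, 100 tall, origin at its underside. Leave alone.

How it is judged:
By the outcome, as a careful person would: the job done as asked, in the order asked, and still so for the second after the job is handed in, with the robot touching nothing.
It also fails if it takes over 61 s, if anything falls off the work surface, if the arm or the gripper's body presses on something with over 40 N, if the wrist force passes 120 N, or if a joint passes its speed limit or range.

ROBOT

A 6-joint arm with a two-finger parallel gripper is mounted at the origin on the work surface. World frame = base frame: x ahead of the robot, y to its left, z up, the work surface at z = 0. Lengths are in m, angles in rad, forces in N, time in s.
With the tool pointing down it reaches from about 0.375 to 0.9 m from the base axis. Payload 3.1 kg.
Tool frame: the origin (TCP) lies between the finger pads; the fingertips stand 8 mm ahead of it and the grasp point (between the pads) lies 11 mm behind it; z points along the fingers, y is the line along which they close (so a half turn about z gives the same grasp; the last joint's range is limited). The gripper opens to 87 mm and grips with 3 to 60 N. Pads are 19 mm wide; open, the fingers measure 117 mm over their backs; the gripper's body (75 mm by 190 mm) begins 51 mm behind the grasp point.
Start: joints at [-1.454, 0.527, 1.433, -0, 1.181, -0.178], TCP at [0.182, -0.598, 0.231] pointing down, gripper open.
Joint ranges: [-3.08, 3.08], [-0.75, 2.2], [0.22, 2.44], [-1.43, 4.57], [0, 2.65], [-2.85, 2.85]. Speed limits (rad/s): [2.79, 2.79, 3.14, 3.14, 3.14, 3.14].

INTERFACE

Orientations are given as a unit quaternion [x, y, z, w].
In Python, from rig import robot gives the robot as it stands.
- The arm moves only by the tool move_arm, never from a script. Its argument "motion" is text: rows parted by semicolons, each of 5 numbers parted by spaces: the opening, from -1 (shut) to 1 (fully open), then the shift along the tool's x, y, z normalised to -1 to 1, where 1 is 0.2 m, then the turn about the tool's z normalised to -1 to 1, where 1 is pi rad. A call has 1 to 12 rows; each row is the pose to reach, as a shift and turn from the pose commanded when the call began, along the tool's axes at that moment, turning the shorter way round; what a row does not reach only later rows make up. A row lasts 1/12 s, in which the tool goes at most 41.7 mm and 7.16 degrees, less where a joint would pass 70% of its speed; a pose out of reach is approached as far as the arm can. A call with a number of a shift or a turn outside -1 to 1 is refused whole. A call with a gripper value outside its range is refused whole. The fingers move at their own pace and stop on an object; "newtons" is the grip in N (left out, the last holds). Time passes only in rows, so rows that repeat a pose let the fingers close. It gives the time, the measured TCP pose, the force, the opening and the grip force at its end, in the units of the state.
- robot.get_obs(): the state, without advancing time (a new reading comes with each control period).
- robot.camera(name): name is "scene" or "side" or "wrist"; returns (picture, depth): 420x560x3 uint8, red, green, blue; 420x560 float32, m along the optical axis (not along the pixel's ray), 0 where there is no reading.
- robot.camera_model(name): a dict with "mtx" (3x3 intrinsics, pixels), "position" and "attitude" of the camera in the world. Camera axes: x right, y down, z forward; pixel columns grow to the right and rows downward; lengths in m; the calibration is good to about 2 mm. A picture is of the moment at which its call begins: read the wrist's pose just before it. camera_model takes no time and is no camera call; for the wrist camera it gives the pose at the moment of the call.
- robot.hand_in(): hands the job in; it is judged then, once.
The state is a dict: "time": time; "q": joint angles; "joint_velocities": joint speeds; "joint_torque": joint torques, N m; "position": TCP position; "tool_rot": TCP orientation; "ft_force": force on the tool from outside, world axes, zero at the start; "moment": the same for the moment, N m; "grip_width": finger opening in m; "grip_force": force on a finger pad.
Only numpy, scipy, OpenCV 4.12 (cv2) and the standard library are available. Lean on these libraries where they do the work, as an engineer would, in place of code of your own. Each camera call takes 0.05 s, during which the arm holds its last target. There are 200 camera calls.

## Working session

There is one attempt and no reset: what is moved stays moved. The work goes in short steps, Python scripts to look and compute and a tool call to move; the robot and the scene stay as the last step left them, time stands still between calls to the robot, and variables do not carry over. Pictures are saved under pics/ and viewed, at most 10 in all, crops included, and the job is handed in when it is done.

Besides the shell and the picture viewer there is one more tool, called after "Emit:" in YAML: its name, and indented under it one key for each argument. move_arm: Moves the arm, as the interface text tells. Its arguments: {"type":"object","properties":{"motion":{"type":"string"},"newtons":{"type":"number"}},"required":["motion"]}

```bash
ls; mkdir -p pics
python3 - <<'E'
from rig import robot
import cv2,numpy as np
o=robot.get_obs();print({k:np.round(v,3) for k,v in o.items()})
for n in ["scene","side"]:
    p,d=robot.camera(n);cv2.imwrite(f"pics/{n}0.png",p[:,:,::-1]);np.savez(f"pics/{n}0.npz",p=p,d=d)
    m=robot.camera_model(n);print(n,m)
E
```

```text
pics
{'time': np.float64(0.0), 'q': array([-1.454,  0.528,  1.434, -0.   ,  1.181, -0.179]), 'joint_velocities': array([-0.001, -0.001, -0.   , -0.001, -0.001,  0.002]), 'joint_torque': array([ -0.   , -44.004, -17.659,   0.063,   0.058,  -0.   ]), 'position': array([ 0.182, -0.597,  0.23 ]), 'tool_rot': array([ 0.989,  0.147,  0.   , -0.001]), 'ft_force': array([ 0.375, -0.619, -0.464]), 'moment': array([-0.029,  0.067,  0.012]), 'grip_force': np.float64(0.0), 'grip_width': np.float64(0.087)}
scene {'mtx': array([[527.00875083,   0.        , 280.12393694],
       [  0.        , 527.00875083, 205.41733525],
       [  0.        ,   0.        ,   1.        ]]), 'position': array([ 1.59886091, -0.51932914,  1.46714822]), 'attitude': array([ 0.78725937,  0.51075789, -0.1820263 , -0.29362475])}
side {'mtx': array([[452.81991422,   0.        , 279.37807824],
       [  0.        , 452.81991422, 210.90959739],
       [  0.        ,   0.        ,   1.        ]]), 'position': array([-0.11607181,  0.64246548,  1.01100371]), 'attitude': array([-0.36126493,  0.83931151, -0.37764901,  0.14975002])}
```

View pics/scene0.png

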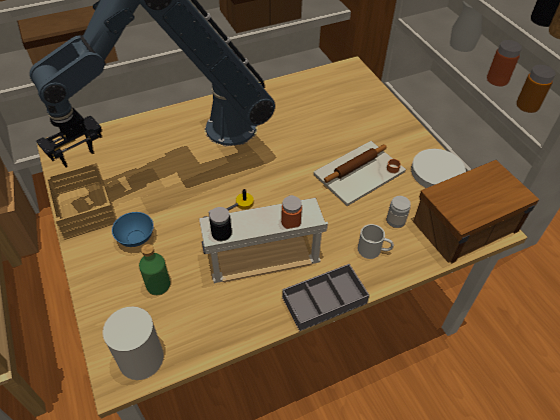

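View pics/side0.png

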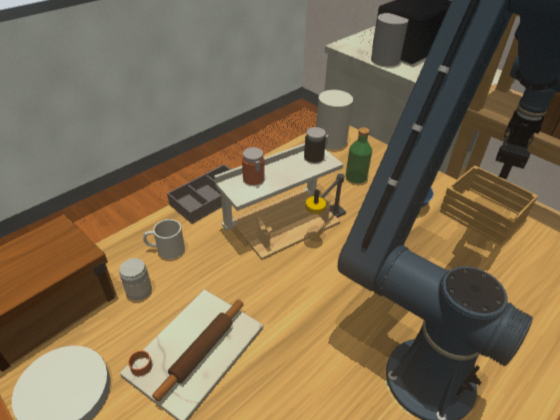

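The scene view shows the pin at (355,163), the lamp's yellow disc at (245,200) and the ledge at (265,222). In the side view the pin is at (200,345), the disc at (316,203) and the lamp post top at (340,178). Next I'll measure these from depth.

```bash
cat > h.py <<'E'
import numpy as np,cv2
from rig import robot
from scipy.spatial.transform import Rotation as R
def cloud(n,d,m=None):
    m=m or robot.camera_model(n);v,u=np.indices(d.shape)
    K=m["mtx"];c=np.stack([(u-K[0,2])/K[0,0]*d,(v-K[1,2])/K[1,1]*d,d],-1)
    return c@R.from_quat(m["attitude"]).as_matrix().T+m["position"]
E
python3 - <<'E'
from h import *
np.set_printoptions(precision=4,suppress=True)
for n in ["scene","side"]:
    z=np.load(f"pics/{n}0.npz");p,d=z["p"],z["d"];P=cloud(n,d);hsv=cv2.cvtColor(p,cv2.COLOR_RGB2HSV)
    ok=d>0
    v,u=np.indices(d.shape)
    def box(u0,u1,v0,v1): return ok&(u>=u0)&(u<u1)&(v>=v0)&(v<v1)
    b=box(190,340,185,290) if n=="scene" else box(205,350,130,260)
    # ledge top
    L=b&(P[...,2]>.176)&(P[...,2]<.19)&(hsv[...,1]<60)
    X=P[L];print(n,"ledge",len(X),X.mean(0),cv2.minAreaRect(X[:,:2].astype(np.float32)), cv2.boxPoints(cv2.minAreaRect(X[:,:2].astype(np.float32))))
    Y=b&(hsv[...,0]>20)&(hsv[...,0]<35)&(hsv[...,1]>200)&(P[...,2]>.12)
    X=P[Y];print(" yellow",len(X),X.mean(0),X.min(0),X.max(0)); T=X[(X[:,2]>.145)]
    if len(T):print(" top",len(T),cv2.minEnclosingCircle(T[:,:2].astype(np.float32)))
    S=b&(hsv[...,2]<60)&(P[...,2]>.152)&(P[...,2]<.2)&(np.hypot(*(P[...,:2]-X[:,:2].mean(0)).transpose(2,0,1))<.04)
    X=P[S];print(" stub",len(X),X.mean(0) if len(X) else 0, X.max(0) if len(X) else 0)
    b=box(310,410,135,205) if n=="scene" else box(120,265,285,415)
    W=b&(P[...,2]>.03)&(P[...,2]<.075)&(hsv[...,1]>90)
    nl,lab,st,_=cv2.connectedComponentsWithStats(W.astype(np.uint8))
    for i in range(1,nl):
        if st[i,4]<30: continue
        X=P[lab==i];c=X.mean(0);w,V=np.linalg.eigh(np.cov(X[:,:2].T));a=V[:,1];t=(X[:,:2]-c[:2])@a
        print(" comp",st[i],c,X[:,2].max(),"axis",a,"mid",c[:2]+a*(t.min()+t.max())/2,"len",np.ptp(t),"rect",cv2.minAreaRect(X[:,:2].astype(np.float32)))
    if n=="side":
        q=(v>165)&(v<220)&(u>325)&(u<352)&ok&(P[...,2]>.1)&(P[...,2]<.2)&(hsv[...,2]<80)
        X=P[q];print(" post?",len(X),X.mean(0),X.min(0),X.max(0))
        for a in range(100,190,10):
            s=X[(X[:,2]>a/1e3)&(X[:,2]<a/1e3+.01)]
            if len(s):print(a,s.mean(0))
E
```

```text
scene ledge 2410 [ 0.6538 -0.1323  0.1833] ((0.6194376945495605, -0.12570543587207794), (0.3797377347946167, 0.20764288306236267), 79.14373779296875) [[ 0.4817 -0.2926]
 [ 0.6856 -0.3317]
 [ 0.7572  0.0412]
 [ 0.5532  0.0803]]
 yellow 201 [ 0.5188 -0.1411  0.1495] [ 0.4819 -0.1671  0.1322] [ 0.5437 -0.1102  0.184 ]
 top 169 ((0.5127437114715576, -0.13955119252204895), 0.03206795081496239)
 stub 29 [ 0.5153 -0.1403  0.1774] [ 0.5217 -0.1349  0.1993]
 comp [324 144  63  39 609] [0.4305 0.3421 0.0529] 0.06846838396981059 axis [-0.2142  0.9768] mid [0.4286 0.3509] len 0.31212694424334897 rect ((0.42636188864707947, 0.35039007663726807), (0.04505178704857826, 0.312139630317688), 12.228742599487305)
 comp [387 159  14  13 102] [0.4867 0.4799 0.0403] 0.05829937241814753 axis [-0.7513  0.66  ] mid [0.4857 0.4807] len 0.055691874892860295 rect ((0.48600107431411743, 0.4805717468261719), (0.04698207601904869, 0.05491052195429802), 53.78463363647461)
side ledge 2863 [ 0.6468 -0.1069  0.1833] ((0.6516032218933105, -0.1302570253610611), (0.3807148039340973, 0.1349187046289444), 79.5273208618164) 
[... 378 characters left out ...]
2 axis [-0.2164  0.9763] mid [0.4168 0.3509] len 0.31054699688800025 rect ((0.41912850737571716, 0.3514871597290039), (0.03824155032634735, 0.31053730845451355), 12.251138687133789)
 comp [128 350  24  24 232] [0.4889 0.4823 0.0411] 0.05213644259011774 axis [-0.9711  0.2387] mid [0.4889 0.4823] len 0.051662260526179296 rect ((0.4884539246559143, 0.4817040264606476), (0.049194641411304474, 0.05002231150865555), 39.38782501220703)
 post? 69 [ 0.5401 -0.2724  0.1361] [ 0.5295 -0.2864  0.1003] [ 0.5494 -0.2154  0.1575]
100 [ 0.5433 -0.2791  0.1058]
110 [ 0.5421 -0.2814  0.1167]
120 [ 0.5446 -0.2788  0.125 ]
130 [ 0.539  -0.2779  0.1362]
140 [ 0.5382 -0.2675  0.1462]
150 [ 0.5383 -0.2659  0.153 ]
```

Run:
```python
import cv2
a=cv2.imread("pics/side0.png")[130:260,200:370];cv2.imwrite("pics/crop.png",cv2.resize(a,None,fx=4,fy=4,interpolation=2))
```

```text
(no output)
```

View pics/crop.png

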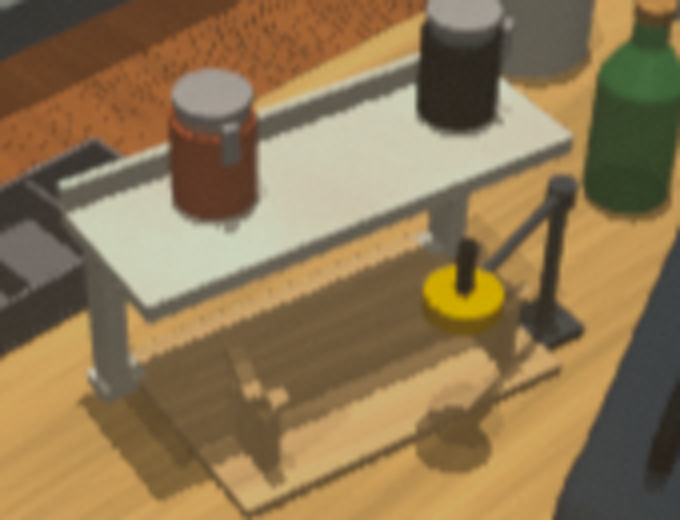

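The crop shows the lamp grip at about (465,265) and the post top at about (560,185). From these measurements:

| Item | Position (m) | Check |
|---|---|---|
| Rack origin | ≈ (0.5735, -0.1157), yaw ≈ -0.185 | – |
| Hinge | ≈ (0.542, -0.283) | – |
| Grip | ≈ (0.513, -0.137) | 0.149 from the hinge, lamp ≈ 0.38 rad ✓ |
| Pin | ≈ (0.422, 0.351) | – |

I'll start moving toward the lamp.

Emit:
move_arm:
  motion: "1 0.75 -0.57 0 0.15; 1 0.75 -0.57 0 0.15; 1 0.75 -0.57 0 0.15; 1 0.75 -0.57 0 0.15; 1 0.75 -0.57 0 0.15; 1 0.75 -0.57 0 0.15"

```text
time: 0.6
position: [0.2943, -0.4396, 0.23]
tool_rot: [0.996, -0.085, -0.0, -0.002]
ft_force: [-0.2, 0.9, 0.5]
grip_width: 0.087
grip_force: 0.0
```

```bash
cat >> h.py <<'E'
O=np.array([.5735,-.1157]);yaw=-.185
AX=np.array([np.cos(yaw),np.sin(yaw),0]);AY=np.array([-np.sin(yaw),np.cos(yaw),0]);Oz=np.array([*O,0])
def rack(x,y,z): return Oz+AX*x+AY*y+np.array([0,0,z])
def plan(*targets):
    o=robot.get_obs();p=np.array(o["position"]);M=R.from_quat(o["tool_rot"]).as_matrix()
    print("t",round(float(o["time"]),2),"p",p.round(4),"q",np.round(o["q"],3),"w",round(float(o["grip_width"]),4),"F",np.round(o["ft_force"],1))
    print("x",M[:,0].round(3),"y",M[:,1].round(3),"z",M[:,2].round(3), "az(y)",np.degrees(np.arctan2(M[1,1],M[0,1])).round(1),"want",np.degrees(np.arctan2(AY[1],AY[0])).round(1))
    for t in targets: print(np.round(t,3),"->",(M.T@(np.array(t)-p)/.2).round(3))
E
python3 - <<'E'
from h import *
plan([.513,-.137,.23],[.513,-.137,.166])
E
```

```text
t 0.6 p [ 0.2943 -0.4396  0.23  ] q [-1.193  0.401  1.67   0.002  1.075  0.548] w 0.087 F [-0.2  0.9  0.5]
x [ 0.985 -0.17  -0.001] y [-0.17  -0.985 -0.005] z [-0.     0.005 -1.   ] az(y) -99.8 want 79.4
[ 0.513 -0.137  0.23 ] -> [ 0.82  -1.677  0.007]
[ 0.513 -0.137  0.166] -> [ 0.821 -1.675  0.327]
```

Emit:
move_arm:
  motion: "1 0.41 -0.84 0 0; 1 0.41 -0.84 0 0; 1 0.41 -0.84 0 0; 1 0.41 -0.84 0 0; 1 0.41 -0.84 0 0; 1 0.41 -0.84 0 0"

```text
time: 1.1
position: [0.4039, -0.2909, 0.2303]
tool_rot: [0.996, -0.085, -0.0, -0.001]
ft_force: [-0.8, -0.7, 0.3]
grip_width: 0.0871
grip_force: 0.0
```

Emit:
move_arm:
  motion: "1 0.41 -0.83 0 0; 1 0.41 -0.83 0 0; 1 0.41 -0.83 0 0; 1 0.41 -0.83 0 0; 1 0.41 -0.83 0 0; 1 0.41 -0.83 0 0; 1 0.41 -0.83 0 0; 1 0.41 -0.83 0 0"

```text
time: 1.77
position: [0.5118, -0.1463, 0.2303]
tool_rot: [0.996, -0.088, -0.0, 0.0]
ft_force: [0.2, -0.2, -0.1]
grip_width: 0.0869
grip_force: 0.0
```

Run:
```python
from h import *
p,d=robot.camera("wrist");m=robot.camera_model("wrist");cv2.imwrite("pics/w1.png",p[:,:,::-1]);np.savez("pics/w1.npz",p=p,d=d)
P=cloud("wrist",d,m);hsv=cv2.cvtColor(p,cv2.COLOR_RGB2HSV);ok=d>0
Y=ok&(hsv[...,0]>20)&(hsv[...,0]<35)&(hsv[...,1]>200)&(P[...,2]>.12)&(P[...,2]<.16)
X=P[Y];print(len(X),X.mean(0),cv2.minEnclosingCircle(X[:,:2].astype(np.float32)))
S=ok&(P[...,2]>.165)&(P[...,2]<.205)&(np.hypot(P[...,0]-.513,P[...,1]+.137)<.03);X=P[S];print("stub",len(X),X.mean(0),X.min(0),X.max(0))
plan([.513,-.137,.23],[.513,-.137,.166])
```

```text
3933 [ 0.51694273 -0.13882272  0.15002861] ((0.5120720267295837, -0.13797377049922943), 0.029693949967622757)
stub 654 [ 0.51410895 -0.13844685  0.18835122] [ 0.5046496  -0.14453845  0.1650762 ] [ 0.51859931 -0.1308966   0.19727401]
t 1.82 p [ 0.5116 -0.1465  0.2303] q [-4.890e-01  4.030e-01  1.665e+00 -1.000e-03  1.074e+00  1.260e+00] w 0.0872 F [ 0.  -0.2 -0.2]
x [ 0.984 -0.176 -0.001] y [-0.176 -0.984  0.001] z [-0.001 -0.    -1.   ] az(y) -100.2 want 79.4
[ 0.513 -0.137  0.23 ] -> [-0.001 -0.048  0.002]
[ 0.513 -0.137  0.166] -> [-0.001 -0.048  0.322]
```

View pics/w1.png

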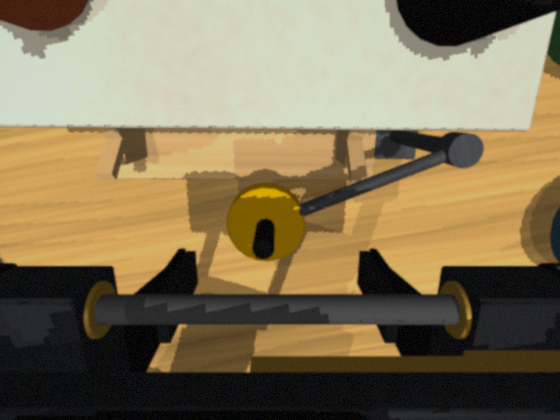

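The wrist view shows the stub at (263,238), which works out to (0.512, -0.138) and agrees with the earlier value. I'll go down and grip.

Emit:
move_arm:
  motion: "1 0 -0.042 0 0; 1 0 -0.042 0.16 0; 1 0 -0.042 0.32 0; 1 0 -0.042 0.32 0; 1 0 -0.042 0.32 0; -1 0 -0.042 0.32 0; -1 0 -0.042 0.32 0; -1 0 -0.042 0.32 0; -1 0 -0.042 0.32 0; -1 0 -0.042 0.32 0; -1 0 -0.042 0.32 0; -1 0 -0.042 0.32 0"
  newtons: 8

```text
time: 2.82
position: [0.5138, -0.1365, 0.1669]
tool_rot: [0.996, -0.088, 0.0, 0.0]
ft_force: [-0.2, 0.2, -0.1]
grip_width: 0.0481
grip_force: 0.0
```

Run:
```python
from h import *
H=rack(0,-.17,0);print("hinge",H)
o=robot.get_obs();p=np.array(o["position"]);M=R.from_quat(o["tool_rot"]).as_matrix();print(o["grip_width"],o["grip_force"],o["ft_force"],p)
r=p-H;r[2]=0;L=np.hypot(*r[:2]);a0=np.arctan2(-r@AX,r@AY);print(L,a0)
for a in np.linspace(a0,np.pi/2,9)[1:]:
    t=H+L*(AY*np.cos(a)-AX*np.sin(a));t[2]=p[2];print(round(a,2),t.round(3),(M.T@(t-p)/.2).round(3))
```

```text
hinge [ 0.54222909 -0.28279916  0.        ]
0.048138411847355365 0.0 [-0.15063086  0.20499488 -0.1198401 ] [ 0.51384032 -0.13652676  0.16686557]
0.14900180408745659 0.3766982858555661
0.53 [ 0.492 -0.142  0.167] [-0.1    0.047 -0.   ]
0.68 [ 0.472 -0.151  0.167] [-0.193  0.109 -0.   ]
0.82 [ 0.453 -0.163  0.167] [-0.275  0.184 -0.   ]
0.97 [ 0.437 -0.178  0.167] [-0.345  0.271 -0.   ]
1.12 [ 0.422 -0.195  0.167] [-0.401  0.366 -0.   ]
1.27 [ 0.41  -0.214  0.167] [-0.443  0.469 -0.   ]
1.42 [ 0.401 -0.234  0.167] [-0.468  0.577 -0.   ]
1.57 [ 0.396 -0.255  0.167] [-0.478  0.688 -0.   ]
```

Emit:
move_arm:
  motion: "-1 0 0 0 0; -1 0 0 0 0; -1 0 0 0 0; -1 0 0 0 0; -1 0 0 0 0; -1 0 0 0 0; -1 0 0 0 0; -1 0 0 0 0"

```text
time: 3.48
position: [0.5141, -0.1374, 0.1665]
tool_rot: [0.996, -0.088, 0.0, 0.001]
ft_force: [0.5, -2.6, -2.8]
grip_width: 0.0135
grip_force: 8.0
```

Emit:
move_arm:
  motion: "-1 -0.1 0.05 0 0; -1 -0.19 0.11 0 0; -1 -0.28 0.18 0 0; -1 -0.35 0.27 0 0; -1 -0.4 0.37 0 0; -1 -0.44 0.47 0 0; -1 -0.47 0.58 0 0; -1 -0.48 0.69 0 0; -1 -0.48 0.69 0 0; -1 -0.48 0.69 0 0; -1 -0.48 0.69 0 0"

```text
time: 4.4
position: [0.3929, -0.2545, 0.1664]
tool_rot: [0.996, -0.088, -0.002, -0.001]
ft_force: [-5.5, 0.2, 4.3]
grip_width: 0.0135
grip_force: 8.0
```

Run:
```python
from h import *
o=robot.get_obs();print(o["grip_width"],o["grip_force"])
plan(rack(-.15,-.17,.1669))
```

```text
0.01354184413177682 7.998127746395767
t 4.4 p [ 0.3929 -0.2545  0.1664] q [-8.14e-01  4.23e-01  1.88e+00 -1.00e-03  8.45e-01  9.34e-01] w 0.0135 F [-5.5  0.2  4.3]
x [ 0.984 -0.175 -0.005] y [-0.176 -0.984 -0.003] z [-0.004  0.003 -1.   ] az(y) -100.1 want 79.4
[ 0.395 -0.255  0.167] -> [ 0.01   0.002 -0.003]
```

The lamp is swung out. I'll release it, back off upward and head toward the pin.

Emit:
move_arm:
  motion: "1 0.01 0 0 0; 1 0.01 0 0 0; 1 0.01 0 0 0; 1 0.01 0 0 0; 1 0.01 0 0 0; 1 0.01 0 0 0; 1 0.01 0 -0.2 0; 1 0.01 0 -0.4 0; 1 0.1 0 -0.6 0; 1 0.1 -0.2 -0.8 0; 1 0.1 -0.4 -1 0; 1 0.1 -0.6 -1 0"

```text
time: 5.4
position: [0.4336, -0.1647, 0.3624]
tool_rot: [0.996, -0.089, 0.003, 0.002]
ft_force: [1.6, -0.3, 0.3]
grip_width: 0.0832
grip_force: 0.0
```

Run:
```python
from h import *
p,d=robot.camera("side");P=cloud("side",d);hsv=cv2.cvtColor(p,cv2.COLOR_RGB2HSV)
Y=(d>0)&(hsv[...,0]>20)&(hsv[...,0]<35)&(hsv[...,1]>200)&(P[...,2]>.143)&(P[...,2]<.155)&(P[...,0]>.3)&(P[...,0]<.6)&(P[...,1]<0)
X=P[Y];c=cv2.minEnclosingCircle(X[:,:2].astype(np.float32));print(len(X),c)
r=np.array([*c[0],0])-rack(0,-.17,0);print("lamp",np.arctan2(-r@AX,r@AY),np.hypot(*r[:2]))
plan([.42,.05,.37],[.42,.35,.37])
```

```text
0 ((0.0, 0.0), 0.0)
lamp 1.2750583282049142 0.6115453798817054
t 5.45 p [ 0.4341 -0.1567  0.3637] q [-0.594  0.148  1.636  0.007  1.35   1.148] w 0.0848 F [0.2 4.3 1.5]
x [ 0.985 -0.171  0.009] y [-0.171 -0.985 -0.003] z [ 0.009  0.002 -1.   ] az(y) -99.9 want 79.4
[0.42 0.05 0.37] -> [-0.246 -1.006 -0.03 ]
[0.42 0.35 0.37] -> [-0.503 -2.484 -0.028]
```

Now I'll test in free space whether out-of-reach commands tilt the tool, since the moves only allow a turn about the tool's z.

Emit:
move_arm:
  motion: "1 1 0 -0.4 -0.49; 1 1 0 -0.4 -0.49; 1 1 0 -0.4 -0.49; 1 1 0 -0.4 -0.49; 1 1 0 -0.4 -0.49; 1 1 0 -0.4 -0.49; 1 1 0 -0.4 -0.49; 1 1 0 -0.4 -0.49; 1 1 0 -0.4 -0.49; 1 1 0 -0.4 -0.49; 1 1 0 -0.4 -0.49; 1 1 0 -0.4 -0.49"

```text
time: 6.45
position: [0.6285, -0.1982, 0.4375]
tool_rot: [0.787, 0.618, -0.0, -0.001]
ft_force: [0.2, -0.4, -0.4]
grip_width: 0.087
grip_force: 0.0
```

Emit:
move_arm:
  motion: "1 0 1 -0.4 0; 1 0 1 -0.4 0; 1 0 1 -0.4 0; 1 0 1 -0.4 0; 1 0 1 -0.4 0; 1 0 1 -0.4 0"

```text
time: 6.95
position: [0.7929, -0.2378, 0.4864]
tool_rot: [0.788, 0.615, 0.003, 0.001]
ft_force: [-2.8, 0.8, -4.2]
grip_width: 0.0868
grip_force: 0.0
```

Run:
```python
from h import *
plan()
```

```text
t 6.95 p [ 0.7929 -0.2378  0.4864] q [-0.427  0.805  0.229  0.004  2.103 -0.179] w 0.0868 F [-2.8  0.8 -4.2]
x [0.243 0.97  0.003] y [ 0.97  -0.243  0.005] z [ 0.006  0.002 -1.   ] az(y) -14.1 want 79.4
```

Emit:
move_arm:
  motion: "1 0 0.8 0 0; 1 0 0.8 0 0; 1 0 0.8 0 0; 1 0 0.8 0 0; 1 0 0.8 0 0"

```text
time: 7.37
position: [0.8318, -0.244, 0.4473]
tool_rot: [0.788, 0.615, 0.016, 0.022]
ft_force: [-0.1, 0.2, 0.5]
grip_width: 0.0868
grip_force: 0.0
```

Run:
```python
from h import *
plan()
```

```text
t 7.37 p [ 0.8318 -0.244   0.4473] q [-0.416  0.857  0.219  0.008  2.011 -0.167] w 0.0868 F [-0.1  0.2  0.5]
x [ 0.244  0.97  -0.002] y [ 0.968 -0.243  0.054] z [ 0.052 -0.015 -0.999] az(y) -14.1 want 79.4
```

Emit:
move_arm:
  motion: "1 0 -0.5 0 0; 1 0 -0.5 0 0; 1 0 -0.5 0 0; 1 0 -0.5 0 0; 1 0 -0.5 0 0"

```text
time: 7.78
position: [0.7323, -0.2187, 0.4444]
tool_rot: [0.788, 0.615, 0.016, 0.022]
ft_force: [1.0, -0.1, 1.1]
grip_width: 0.087
grip_force: 0.0
```

Run:
```python
from h import *
plan()
```

```text
t 7.78 p [ 0.7323 -0.2187  0.4444] q [-0.439  0.601  0.731  0.008  1.757 -0.191] w 0.087 F [ 1.  -0.1  1.1]
x [ 0.244  0.97  -0.002] y [ 0.968 -0.243  0.054] z [ 0.052 -0.015 -0.999] az(y) -14.1 want 79.4
```

Tilt does persist: the reached pose becomes the new command, so I can build up tilt by over-reaching outward along the arm. I'll grasp the pin vertically first and then tilt. Heading to the pin now.

Emit:
move_arm:
  motion: "1 0.8 -0.73 0.2 0; 1 0.8 -0.73 0.2 0; 1 0.8 -0.73 0.2 0; 1 0.8 -0.73 0.2 0; 1 0.8 -0.73 0.2 0; 1 0.8 -0.73 0.2 0"

```text
time: 8.28
position: [0.633, -0.0246, 0.3955]
tool_rot: [0.787, 0.616, 0.017, 0.021]
ft_force: [0.1, 0.0, 0.1]
grip_width: 0.087
grip_force: 0.0
```

Emit:
move_arm:
  motion: "1 0.8 -0.73 0.2 0; 1 0.8 -0.73 0.2 0; 1 0.8 -0.73 0.2 0; 1 0.8 -0.73 0.2 0; 1 0.8 -0.73 0.2 0; 1 0.8 -0.73 0.2 0"

```text
time: 8.78
position: [0.533, 0.1649, 0.3468]
tool_rot: [0.787, 0.616, 0.017, 0.021]
ft_force: [-0.8, -0.9, -0.4]
grip_width: 0.087
grip_force: 0.0
```

Emit:
move_arm:
  motion: "1 0.8 -0.73 0.3 -0.147; 1 0.8 -0.73 0.3 -0.147; 1 0.8 -0.73 0.3 -0.147; 1 0.8 -0.73 0.3 -0.147; 1 0.8 -0.73 0.3 -0.147; 1 0.8 -0.73 0.3 -0.147; 1 0.8 -0.73 0.3 -0.147; 1 0.8 -0.73 0.3 -0.147"

```text
time: 9.45
position: [0.4369, 0.3517, 0.2788]
tool_rot: [0.626, 0.779, 0.012, 0.026]
ft_force: [0.4, -0.1, 0.4]
grip_width: 0.0868
grip_force: 0.0
```

```bash
cat > pin.py <<'E'
from h import *
import sys
p,d=robot.camera("wrist");m=robot.camera_model("wrist");cv2.imwrite("pics/w2.png",p[:,:,::-1]);np.savez("pics/w2.npz",p=p,d=d)
P=cloud("wrist",d,m);hsv=cv2.cvtColor(p,cv2.COLOR_RGB2HSV)
W=(d>0)&(P[...,2]>.03)&(P[...,2]<.075)&(hsv[...,1]>90)&(np.hypot(P[...,0]-.422,P[...,1]-.351)<.18)
nl,lab,st,_=cv2.connectedComponentsWithStats(W.astype(np.uint8))
for i in range(1,nl):
    if st[i,4]<200: continue
    X=P[lab==i];c=cv2.minAreaRect(X[:,:2].astype(np.float32));print(st[i],X.mean(0),X[:,2].max(),c)
    T=X[X[:,2]>.0605]
    if len(T)>50: print(" top",T.mean(0),cv2.minAreaRect(T[:,:2].astype(np.float32)),cv2.fitLine(T[:,:2].astype(np.float32),2,0,.01,.01).ravel())
plan([.422,.351,.03])
E
python3 pin.py
```

```text
[ 233   24   39  266 7368] [0.41784173 0.3676464  0.0569417 ] 0.06539862224168258 ((0.4212241768836975, 0.352024644613266), (0.04073789715766907, 0.30948203802108765), 12.873568534851074)
 top [0.42016717 0.35870923 0.06209725] ((0.42239558696746826, 0.3525274991989136), (0.024923156946897507, 0.18928922712802887), 12.738439559936523) [ 0.22075766 -0.9753287   0.42016718  0.35870922]
[312  46  49  49 643] [0.48932679 0.48298866 0.04377491] 0.05100815419186994 ((0.487779825925827, 0.4806347191333771), (0.0500568151473999, 0.047822482883930206), 12.665570259094238)
t 9.5 p [0.4373 0.3509 0.2791] q [ 0.498  0.372  1.562 -0.043  1.165  0.299] w 0.0868 F [-0.3 -0.5 -0.7]
x [-0.214  0.977 -0.027] y [0.975 0.215 0.052] z [ 0.056 -0.015 -0.998] az(y) 12.4 want 79.4
[0.422 0.351 0.03 ] -> [ 0.05  -0.139  1.239]
```

View pics/w2.png

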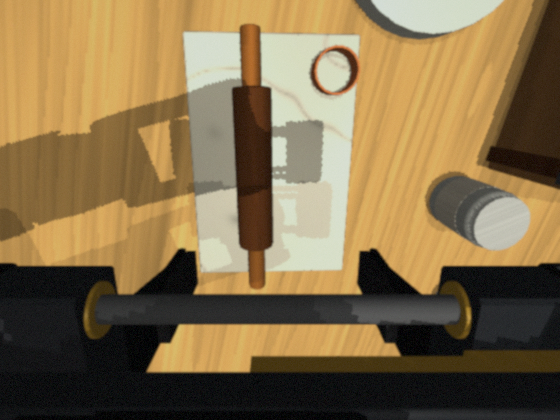

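The pin lies at (255,165) in the wrist view, centre (0.422, 0.352), axis 102.8°, well aligned with the gripper. Descending.

Emit:
move_arm:
  motion: "1 0.045 -0.115 0.2 0; 1 0.045 -0.115 0.4 0; 1 0.045 -0.115 0.6 0; 1 0.045 -0.115 0.8 0; 1 0.045 -0.115 0.9 0; 1 0.045 -0.115 0.95 0; 1 0.045 -0.115 0.95 0; 1 0.045 -0.115 0.95 0"

```text
time: 10.17
position: [0.4227, 0.3511, 0.0879]
tool_rot: [0.627, 0.778, 0.012, 0.026]
ft_force: [-0.5, 0.1, -0.0]
grip_width: 0.0871
grip_force: 0.0
```

Run:
```python
from h import *
plan([.422,.352,.038])
A=np.array([[.528,1.434,1.181,.6243,.230],[.401,1.67,1.075,.529,.230],[.423,1.88,.845,.4681,.1664],[.148,1.636,1.35,.4615,.3637],[.805,.229,2.103,.8278,.4864],[.857,.219,2.011,.8669,.4473],[.601,.731,1.757,.7643,.4444]])
from scipy.optimize import least_squares
def fk(p,q):
    a,h,L2,L3,e,Lt=p;q2,q3,q5=q.T[:3];s=q2+q3
    return np.c_[a+L2*np.sin(q2)+L3*np.sin(s)+e*np.cos(s)+Lt*np.sin(s+q5),h+L2*np.cos(q2)+L3*np.cos(s)-e*np.sin(s)+Lt*np.cos(s+q5)]
f=least_squares(lambda p:(fk(p,A)-A[:,3:]).ravel(),[.05,.3,.4,.4,0,.25]);print(f.x.round(4),np.abs(f.fun).max())
```

```text
t 10.17 p [0.4227 0.3511 0.0879] q [ 0.512  0.629  1.766 -0.061  0.707  0.343] w 0.0871 F [-0.5  0.1 -0. ]
x [-0.212  0.977 -0.026] y [0.976 0.213 0.051] z [ 0.055 -0.015 -0.998] az(y) 12.3 want 79.4
[0.422 0.352 0.038] -> [ 0.012 -0.015  0.249]
[0.016  0.2769 0.5802 0.3896 0.1118 0.2958] 0.0011306446170117335
```

Emit:
move_arm:
  motion: "1 0.01 -0.015 0.12 0; 1 0.01 -0.015 0.25 0; 1 0.01 -0.015 0.25 0; -1 0.01 -0.015 0.25 0; -1 0.01 -0.015 0.25 0; -1 0.01 -0.015 0.25 0; -1 0.01 -0.015 0.25 0; -1 0.01 -0.015 0.25 0; -1 0.01 -0.015 0.25 0; -1 0.01 -0.015 0.25 0; -1 0.01 -0.015 0.25 0; -1 0.01 -0.015 0.25 0"
  newtons: 30

```text
time: 11.17
position: [0.4204, 0.3519, 0.0372]
tool_rot: [0.627, 0.779, 0.011, 0.026]
ft_force: [0.2, 0.8, 2.8]
grip_width: 0.0431
grip_force: 30.0
```

```bash
cat > kin.py <<'E'
import numpy as np
from scipy.optimize import least_squares
from scipy.spatial.transform import Rotation as R
# q, TCP
D=[([-1.454,.528,1.434,0,1.181,-.179],[.182,-.597,.230]),([-1.193,.401,1.67,.002,1.075,.548],[.2943,-.4396,.23]),([-.489,.403,1.665,-.001,1.074,1.26],[.5116,-.1465,.2303]),
([-.814,.423,1.88,-.001,.845,.934],[.3929,-.2545,.1664]),([-.594,.148,1.636,.007,1.35,1.148],[.4341,-.1567,.3637]),([-.427,.805,.229,.004,2.103,-.179],[.7929,-.2378,.4864]),
([-.416,.857,.219,.008,2.011,-.167],[.8318,-.244,.4473]),([-.439,.601,.731,.008,1.757,-.191],[.7323,-.2187,.4444]),([.498,.372,1.562,-.043,1.165,.299],[.4373,.3509,.2791]),([.512,.629,1.766,-.061,.707,.343],[.4227,.3511,.0879])]
def fk(q,p):
    a,h,L2,L3,e,Lt,lat=p;q1,q2,q3,q4,q5,q6=q
    R1=R.from_euler('z',q1);Ry=lambda t:R.from_euler('y',t)
    Rf=R1*Ry(q2+q3)                      # forearm axis = z of Rf
    w=R1.apply([a,lat,h])+(R1*Ry(q2)).apply([0,0,L2])+Rf.apply([e,0,L3])
    T=Rf*R.from_euler('z',q4)*Ry(q5)*R.from_euler('z',q6)*R.from_matrix([[0,-1,0],[1,0,0],[0,0,1]])
    return w+T.apply([0,0,Lt]),T
def fit():
    f=least_squares(lambda p:np.concatenate([fk(q,p)[0]-t for q,t in D]),[.02,.28,.5,.4,.05,.25,.11]);return f
f=fit();PAR=f.x
LO=np.array([-3.08,-.75,.22,-1.43,0,-2.85]);HI=np.array([3.08,2.2,2.44,4.57,2.65,2.85])
def ik(pos,T,q0,w=.5):
    return least_squares(lambda q:np.r_[fk(q,PAR)[0]-pos,w*(T.inv()*fk(q,PAR)[1]).as_rotvec()],np.clip(q0,LO+1e-3,HI-1e-3),bounds=(LO,HI))
if __name__=="__main__":
    print(PAR.round(4),np.abs(f.fun).max())
    q,t=D[-1];print(fk(q,PAR)[1].as_matrix().round(3))
E
python3 kin.py; python3 -c "
from h import *
plan()"
```

```text
[-0.      0.2738  0.5883  0.3915  0.1139  0.2975  0.111 ] 0.0005792103055603515
[[-0.212  0.976  0.055]
 [ 0.977  0.213 -0.015]
 [-0.026  0.05  -0.998]]
t 11.17 p [0.4204 0.3519 0.0372] q [ 0.515  0.718  1.788 -0.071  0.597  0.357] w 0.0431 F [0.2 0.8 2.8]
x [-0.213  0.977 -0.026] y [0.975 0.214 0.049] z [ 0.054 -0.015 -0.998] az(y) 12.4 want 79.4
```

The pin is gripped at 43 mm. Next I'll check that the seat is reachable at a tilt, and simulate building up the tilt.

```bash
cat > sim.py <<'E'
from kin import *
import h
from h import rack,AX,AY
np.set_printoptions(precision=3,suppress=True)
def tool(th,hd=None):
    z=np.sin(th)*AX-np.cos(th)*np.array([0,0,1]);return R.from_matrix(np.c_[AY,np.cross(z,AY),z])
if __name__=="__main__":
    for deg in (30,45,50,55,60):
        T=tool(np.radians(deg));z=T.as_matrix()[:,2]
        for pt in ((0,0,.085),(-.06,0,.2)):
            s=min((ik(rack(*pt)+.003*z,T,q0) for q0 in ([-.39,.6,1.6,0,.4,.1],[-.3,1,1.5,.3,.5,-.3],[-.3,1,1.5,-.3,.5,.3])),key=lambda s:s.cost);print(deg,pt,s.x,s.cost)
    # calibrate w on test: 6.95 -> 7.37
    q0=np.array(D[5][0]);p,T=fk(q0,PAR);tgt=p+T.apply([0,.16,0])
    for w in (.1,.2,.3,.5,.7,1): s=ik(tgt,T,q0,w);print(w,s.x,*fk(s.x,PAR)[0],(T.inv()*fk(s.x,PAR)[1]).as_rotvec())
E
python3 sim.py
```

```text
30 (0, 0, 0.085) [-0.46   0.65   2.042  1.967  0.148 -2.211] 1.0720151703384477e-25
30 (-0.06, 0, 0.2) [-0.505  0.341  2.102  0.683  0.252 -0.947] 2.004843616633553e-26
45 (0, 0, 0.085) [-0.535  0.702  2.155  2.545  0.504 -2.85 ] 0.0005676713644669695
45 (-0.06, 0, 0.2) [-0.569  0.417  2.297  2.424  0.414 -2.745] 5.1855663752626325e-31
50 (0, 0, 0.085) [-0.564  0.713  2.168  2.526  0.598 -2.85 ] 0.0014908113226150094
50 (-0.06, 0, 0.2) [-0.603  0.446  2.341  2.496  0.557 -2.85 ] 5.164531108529871e-05
55 (0, 0, 0.085) [-0.59   0.727  2.177  2.511  0.69  -2.85 ] 0.002861755206618546
55 (-0.06, 0, 0.2) [-0.644  0.452  2.36   2.466  0.654 -2.85 ] 0.0004803083740581652
60 (0, 0, 0.085) [-0.612  0.744  2.181  2.502  0.78  -2.85 ] 0.004673014650121342
60 (-0.06, 0, 0.2) [-0.68   0.459  2.373  2.443  0.744 -2.85 ] 0.0013650887962508372
0.1 [-0.416  0.851  0.22   0.059  1.634 -0.153] 0.9357731252114424 -0.2730326154646536 0.48000195690366637 [-0.435 -0.016  0.   ]
0.2 [-0.416  0.855  0.22   0.047  1.733 -0.154] 0.9100803248339461 -0.2655097653453531 0.465187860209993 [-0.332 -0.012  0.   ]
0.3 [-0.415  0.861  0.22   0.035  1.823 -0.156] 0.8862013405573269 -0.2585196125575794 0.45186671529918915 [-0.235 -0.009  0.   ]
0.5 [-0.415  0.871  0.22   0.02   1.929 -0.16 ] 0.8579880842265262 -0.2502629966517636 0.4369870207303938 [-0.118 -0.004 -0.   ]
0.7 [-0.414  0.877  0.22   0.013  1.974 -0.163] 0.8457850056523096 -0.2466921411455457 0.4309162048038056 [-0.067 -0.003  0.   ]
1 [-0.414  0.88   0.22   0.009  2.002 -0.164] 0.8381691694863913 -0.24446433931321587 0.4272568601516505 [-0.035 -0.001  0.   ]
```

Emit:
move_arm:
  motion: "-1 0 0 -0.06 0; -1 0 0 -0.12 0; -1 0 0 -0.3 0; -1 0 0 -0.5 0; -1 0 0 -0.7 0; -1 0 0 -0.9 0; -1 0 0 -1 0; -1 0 0 -1 0"

```text
time: 11.83
position: [0.411, 0.3563, 0.242]
tool_rot: [0.627, 0.779, 0.015, 0.027]
ft_force: [0.7, 0.2, -4.6]
grip_width: 0.0432
grip_force: 30.0
```

```bash
python3 - <<'E'
from h import *
np.set_printoptions(precision=3,suppress=True)
M=R.from_quat([.989,.147,0,-.001]).as_matrix()
for n in("scene","side"):
    z=np.load(f"pics/{n}0.npz");d=z["d"];P=cloud(n,d)[d>0];X=(P-[.182,-.597,.230])@M
    X=X[(np.abs(X[:,0])<.2)&(np.abs(X[:,1])<.2)&(X[:,2]<.01)&(X[:,2]>-.16)]
    for a in np.arange(-.16,0,.02):
        s=X[(X[:,2]>=a)&(X[:,2]<a+.02)]
        if len(s)>3:print(n,a.round(2),len(s),s[:,:2].min(0),s[:,:2].max(0))
E
cat > rat.py <<'E'
from sim import *
q=np.array([-.185,.80,.35,0,2.0,0.0]);p,T=fk(q,PAR);T=tool(0.0);s=ik(np.array([.80,-.045,.45]),T,q);q=s.x;print(q,s.cost)
for w in (.5,.8):
  for (dy,dz) in ((.2,0),(.2,-.1),(.2,-.2),(.1,-.2)):
    qq=q.copy();out=[]
    for k in range(8):
        p,T=fk(qq,PAR);s=ik(p+T.apply([0,dy,dz]),T,qq,w);qq=s.x;z=fk(qq,PAR)[1].as_matrix()[:,2];out.append(np.degrees(np.arcsin(z@AX)))
    print(w,dy,dz,np.array(out),"q",qq,"p",fk(qq,PAR)[0],"tiltside",z@AY)
E
python3 rat.py
```

```text
scene -0.16 66 [-0.028 -0.049] [0.043 0.018]
scene -0.14 125 [-0.022 -0.048] [0.031 0.018]
scene -0.12 549 [-0.039 -0.094] [0.042 0.096]
scene -0.1 354 [-0.041 -0.095] [0.047 0.096]
scene -0.08 174 [-0.031 -0.086] [0.043 0.088]
scene -0.06 21 [-0.016 -0.056] [0.017 0.086]
scene -0.04 46 [-0.018 -0.056] [0.018 0.058]
scene -0.02 38 [-0.017 -0.052] [0.016 0.054]
side -0.16 180 [-0.034 -0.056] [ 0.039 -0.004]
side -0.14 138 [-0.021 -0.053] [0.029 0.007]
side -0.12 392 [-0.034 -0.098] [0.04  0.095]
side -0.1 230 [-0.034 -0.097] [0.041 0.085]
side -0.08 238 [-0.035 -0.092] [0.041 0.074]
side -0.06 13 [-0.007 -0.063] [ 0.014 -0.056]
side -0.04 48 [-0.007 -0.06 ] [ 0.014 -0.049]
side -0.02 50 [-0.008 -0.056] [ 0.013 -0.045]
[-0.195  0.718  0.495  0.     1.929 -0.01 ] 8.005499295422496e-24
0.5 0.2 0 [ 6.569 16.083 26.017 35.845 45.236 54.048 62.278 69.991] q [-0.31   0.759  0.22   0.203  0.953 -0.116] p [ 1.067 -0.173  0.724] tiltside 0.04811907088417523
0.5 0.2 -0.1 [ 8.775 19.863 30.81  41.365 51.437 61.03  70.188 78.936] q [-0.48   0.241  0.22   0.35   1.323 -0.09 ] p [ 0.71  -0.133  1.09
[... 357 characters left out ...]
15195407352229778
0.8 0.2 0 [ 2.941  7.175 11.666 16.288 20.947 25.583 30.162 34.667] q [-0.284  0.994  0.22   0.09   1.328 -0.092] p [ 1.063 -0.168  0.38 ] tiltside 0.03075990979241893
0.8 0.2 -0.1 [ 3.866  8.773 13.77  18.809 23.856 28.894 33.911 38.905] q [-0.341  0.553  0.22   0.132  1.698 -0.09 ] p [ 0.849 -0.142  0.744] tiltside 0.033779815589702444
0.8 0.2 -0.2 [ 4.878 10.694 16.54  22.402 28.274 34.149 40.026 45.901] q [-0.539  0.146  0.22   0.317  1.996 -0.099] p [ 0.554 -0.103  0.974] tiltside 0.03736195464440203
0.8 0.1 -0.2 [ 3.054  6.978 10.894 14.796 18.679 22.542 26.385 30.209] q [-0.599  0.06   0.22   0.342  2.355 -0.107] p [ 0.421 -0.067  0.949] tiltside 0.038336041281424885
```

```bash
cat > path.py <<'E'
from sim import *
def chain(q,A,B,T,n=40,T2=None):
    mx=0
    for k in range(1,n+1):
        s=ik(A+(B-A)*k/n,T,q);mx=max(mx,np.abs(s.x-q).max())
        if s.cost>1e-7: print("  stuck",k,s.cost,s.x); 
        q=s.x
    return q,mx
if __name__=="__main__":
  for deg in (48,52):
    T=tool(np.radians(deg));A=np.array([.85,-.14,.70]);q=ik(A,T,np.array([-.34,.5,.3,.13,1.6,-.09])).x;print(deg,"start",q)
    for via in ([.55,-.2,.5],[.5,0,.5],[.5,-.3,.5],[.5,.2,.5]):
        via=np.array(via);q1,m1=chain(q,A,via,T);q2,m2=chain(q1,via,rack(-.1,.02,.22),T)
        print(via,q1,m1,"->",q2,m2)
        H=T*R.from_euler('z',np.pi)
        for rt in(1,):
            s=ik(rack(-.1,.02,.22),H,q2+[0,0,0,0,0,np.pi]);q3,m3=chain(s.x,rack(-.1,.02,.22),rack(0,0,.085),H);print("   half",s.x,s.cost,q3,m3)
E
python3 path.py
```

```text
48 start [-0.33   0.405  0.673  0.114  1.233 -0.135]
  stuck 40 3.249514383259898e-07 [-0.575  0.353  2.415  2.519  0.507 -2.85 ]
[ 0.55 -0.2   0.5 ] [-0.752 -0.038  1.735  0.599  0.786 -0.853] 0.03866329838988758 -> [-0.575  0.353  2.415  2.519  0.507 -2.85 ] 0.09865957644170997
   half [-0.574  0.355  2.417  2.527  0.511  0.284] 6.734359770722031e-19 [-0.518  0.797  2.244  2.775  0.743  0.049] 0.01567296350545533
  stuck 40 3.249514380322291e-07 [-0.575  0.353  2.415  2.519  0.507 -2.85 ]
[0.5 0.  0.5] [-0.256 -0.197  1.866  0.089  0.638 -0.119] 0.04497347958892006 -> [-0.575  0.353  2.415  2.519  0.507 -2.85 ] 0.14829983588570594
   half [-0.574  0.355  2.417  2.527  0.511  0.284] 6.734665905662476e-19 [-0.518  0.797  2.244  2.775  0.743  0.049] 0.01567296350560099
  stuck 40 3.2495144141445104e-07 [-0.575  0.353  2.415  2.519  0.507 -2.85 ]
[ 0.5 -0.3  0.5] [-1.036 -0.011  1.71   0.749  0.963 -1.14 ] 0.04127256732719853 -> [-0.575  0.353  2.415  2.519  0.507 -2.85 ] 0.09888907949784453
   half [-0.574  0.355  2.417  2.527  0.511  0.284] 6.7337743469934335e-19 [-0.518  0.797  2.24
[... 6499 characters left out ...]
4   2.649  0.68   0.146]
  stuck 5 2.1914549683857677e-05 [-0.574  0.474  2.44   2.659  0.695  0.134]
  stuck 6 1.6574938298109997e-05 [-0.573  0.49   2.44   2.669  0.71   0.122]
  stuck 7 1.1711485045615655e-05 [-0.573  0.506  2.44   2.677  0.725  0.111]
  stuck 8 7.476630964503297e-06 [-0.572  0.522  2.44   2.686  0.74   0.1  ]
  stuck 9 4.0312416721465215e-06 [-0.572  0.538  2.44   2.693  0.755  0.09 ]
  stuck 10 1.5443713356285347e-06 [-0.572  0.553  2.44   2.701  0.77   0.08 ]
  stuck 11 1.9300472334771123e-07 [-0.572  0.569  2.44   2.708  0.785  0.071]
   half [-0.312  0.149  2.215  0.208  0.     2.849] 0.006084523145521721 [-0.531  0.853  2.28   2.794  0.899  0.004] 2.6906541859707276
```

The arm has a 111 mm lateral offset. A tilt of about 50° is reachable with a wrist flip and a half turn on the way. I'll carry the pin out to the over-reach zone.

Emit:
move_arm:
  motion: "-1 -0.8 0.5 -0.3 0; -1 -0.8 0.5 -0.3 0; -1 -0.8 0.5 -0.3 0; -1 -0.8 0.5 -0.3 0; -1 -0.8 0.5 -0.3 0; -1 -0.8 0.5 -0.3 0"

```text
time: 12.33
position: [0.5428, 0.2162, 0.306]
tool_rot: [0.629, 0.777, 0.011, 0.028]
ft_force: [0.3, 1.1, -3.6]
grip_width: 0.0431
grip_force: 30.0
```

Emit:
move_arm:
  motion: "-1 -0.8 0.5 -0.3 0; -1 -0.8 0.5 -0.3 0; -1 -0.8 0.5 -0.3 0; -1 -0.8 0.5 -0.3 0; -1 -0.8 0.5 -0.3 0; -1 -0.8 0.5 -0.3 0"

```text
time: 12.83
position: [0.6707, 0.0812, 0.3737]
tool_rot: [0.629, 0.777, 0.01, 0.028]
ft_force: [0.9, 0.7, -3.9]
grip_width: 0.0433
grip_force: 30.0
```

Emit:
move_arm:
  motion: "-1 -0.8 0.5 -0.3 0.13; -1 -0.8 0.5 -0.3 0.13; -1 -0.8 0.5 -0.3 0.13; -1 -0.8 0.5 -0.3 0.13; -1 -0.8 0.5 -0.3 0.13; -1 -0.8 0.5 -0.3 0.13; -1 -0.8 0.5 -0.3 0.13"

```text
time: 13.42
position: [0.7951, -0.0486, 0.4386]
tool_rot: [0.772, 0.635, 0.013, 0.02]
ft_force: [0.4, 1.1, -4.7]
grip_width: 0.0435
grip_force: 30.0
```

Emit:
move_arm:
  motion: "-1 0 1 -0.7 0; -1 0 1 -0.7 0; -1 0 1 -0.7 0; -1 0 1 -0.7 0; -1 0 1 -0.7 0; -1 0 1 -0.7 0; -1 0 1 -0.7 0"

```text
time: 14.0
position: [0.8416, -0.0678, 0.5002]
tool_rot: [0.771, 0.635, 0.026, 0.033]
ft_force: [0.7, 0.8, -3.2]
grip_width: 0.0429
grip_force: 30.0
```

```bash
cat >> h.py <<'E'
def tilt():
    plan();M=R.from_quat(robot.get_obs()["tool_rot"]).as_matrix();z=M[:,2]
    print("tilt",np.degrees(np.arctan2(np.hypot(*z[:2]),-z[2])).round(1),"heading",np.degrees(np.arctan2(z[1],z[0])).round(1),"x.AY",(M[:,0]@AY).round(3),"x.up",M[2,0].round(3))
E
python3 -c "
from h import *
tilt()"
```

```text
t 14.0 p [ 0.8416 -0.0678  0.5002] q [-0.212  0.793  0.221 -0.     2.043 -0.02 ] w 0.0429 F [ 0.7  0.8 -3.2]
x [ 0.191  0.982 -0.002] y [ 0.978 -0.19   0.084] z [ 0.082 -0.018 -0.996] az(y) -11.0 want 79.4
tilt 4.8 heading -12.3 x.AY 1.0 x.up -0.002
```

Emit:
move_arm:
  motion: "-1 0 1 -1 0; -1 0 1 -1 0; -1 0 1 -1 0; -1 0 1 -1 0; -1 0 1 -1 0; -1 0 1 -1 0; -1 0 1 -1 0; -1 0 1 -1 0"

```text
time: 14.67
position: [0.818, -0.08, 0.5471]
tool_rot: [0.771, 0.635, 0.036, 0.043]
ft_force: [0.7, -0.1, -4.2]
grip_width: 0.0436
grip_force: 30.0
```

```bash
python3 -c "
from h import *
tilt()"
```

```text
t 14.67 p [ 0.818  -0.08    0.5471] q [-0.235  0.736  0.219  0.006  2.073 -0.039] w 0.0436 F [ 0.7 -0.1 -4.2]
x [0.191 0.982 0.001] y [ 0.975 -0.19   0.113] z [ 0.111 -0.021 -0.994] az(y) -11.0 want 79.4
tilt 6.5 heading -10.7 x.AY 1.0 x.up 0.001
```

Emit:
move_arm:
  motion: "-1 0 1 -1 0; -1 0 1 -1 0"

```text
time: 14.83
position: [0.812, -0.0842, 0.5671]
tool_rot: [0.77, 0.634, 0.046, 0.053]
ft_force: [0.3, -0.5, -2.8]
grip_width: 0.0434
grip_force: 30.0
```

```bash
python3 -c "
from h import *
tilt()"
```

```text
t 14.83 p [ 0.812  -0.0842  0.5671] q [-0.243  0.712  0.219  0.012  2.07  -0.045] w 0.0434 F [ 0.3 -0.5 -2.8]
x [0.191 0.982 0.003] y [ 0.972 -0.189  0.141] z [ 0.139 -0.024 -0.99 ] az(y) -11.0 want 79.4
tilt 8.1 heading -9.8 x.AY 1.0 x.up 0.003
```

Progress per call is about 1.6° regardless of the number of rows, so single-row calls are the efficient choice.

Emit:
move_arm:
  motion: "-1 0 1 -0.7 0"

```text
time: 14.92
position: [0.8137, -0.087, 0.5761]
tool_rot: [0.769, 0.634, 0.055, 0.063]
ft_force: [0.1, 0.5, -3.2]
grip_width: 0.0432
grip_force: 30.0
```

Emit:
move_arm:
  motion: "-1 0 1 -0.7 0"

```text
time: 15.0
position: [0.8164, -0.0902, 0.5835]
tool_rot: [0.768, 0.633, 0.064, 0.072]
ft_force: [0.2, -0.2, -3.6]
grip_width: 0.0433
grip_force: 30.0
```

Emit:
move_arm:
  motion: "-1 0 1 -0.7 0"

```text
time: 15.08
position: [0.8181, -0.0931, 0.5911]
tool_rot: [0.767, 0.632, 0.073, 0.081]
ft_force: [-0.5, -0.4, -5.2]
grip_width: 0.0433
grip_force: 30.0
```

Emit:
move_arm:
  motion: "-1 0 1 -0.7 0"

```text
time: 15.17
position: [0.8193, -0.0958, 0.5996]
tool_rot: [0.766, 0.631, 0.081, 0.09]
ft_force: [-0.9, -0.8, -5.0]
grip_width: 0.0432
grip_force: 30.0
```

Emit:
move_arm:
  motion: "-1 0 1 -0.7 0"

```text
time: 15.25
position: [0.82, -0.0983, 0.6088]
tool_rot: [0.765, 0.63, 0.089, 0.099]
ft_force: [-0.3, 0.7, -4.2]
grip_width: 0.0432
grip_force: 30.0
```

Emit:
move_arm:
  motion: "-1 0 1 -0.7 0"

```text
time: 15.33
position: [0.8204, -0.1006, 0.6187]
tool_rot: [0.763, 0.629, 0.098, 0.108]
ft_force: [-0.7, -0.1, -3.8]
grip_width: 0.0434
grip_force: 30.0
```

```bash
python3 -c "
from h import *
tilt()"
```

```text
t 15.33 p [ 0.8204 -0.1006  0.6187] q [-0.27   0.656  0.219  0.04   1.976 -0.057] w 0.0434 F [-0.7 -0.1 -3.8]
x [0.189 0.982 0.014] y [ 0.94  -0.185  0.288] z [ 0.285 -0.041 -0.958] az(y) -11.1 want 79.4
tilt 16.7 heading -8.2 x.AY 1.0 x.up 0.014
```

```bash
cat > rat2.py <<'E'
from sim import *
from h import robot
o=robot.get_obs();q0=np.array(o["q"]);q0=np.clip(q0,LO+1e-3,HI-1e-3)
def run(q,push,n,w=.8):
    for k in range(n):
        p,T=fk(q,PAR);d=np.array(push)/np.linalg.norm(push)*.0417;q=ik(p+T.apply(d),T,q,w).x
    p,T=fk(q,PAR);M=T.as_matrix();z=M[:,2];return q,p,np.degrees(np.arccos(-z[2])),M[2,0],M[:,0]@AY
for lat in (0,.1,.2):
    p,T=fk(q0,PAR);s=ik(p+T.apply([lat,-.02*(lat>0),.0]),T,q0)
    for px in (-.5,0,.5):
        print(lat,px,*run(s.x,(px,1,-.5),22),s.cost)
E
python3 rat2.py
```

```text
0 -0.5 [-0.707  0.532  0.22   0.275  1.809 -0.358] [ 0.735 -0.378  0.748] 35.78763442035625 -0.020195052526578328 0.9994822880356683 0.0
0 0 [-0.352  0.486  0.22   0.127  1.798 -0.09 ] [ 0.793 -0.134  0.781] 37.03430370304044 0.0286378661958413 0.9995882015083936 0.0
0 0.5 [ 0.025  0.526  0.22  -0.046  1.762  0.183] [0.818 0.118 0.753] 36.37361508638652 0.07721894093071313 0.9966022841629859 0.0
0.1 -0.5 [-0.65   0.527  0.22   0.264  1.822 -0.309] [ 0.749 -0.336  0.749] 35.12549640636232 0.0022050886580385343 0.9998957406194318 1.0304131316139944e-15
0.1 0 [-0.296  0.486  0.22   0.118  1.802 -0.042] [ 0.798 -0.092  0.78 ] 36.729998783112485 0.05182692447086312 0.9985757047245662 1.0304131316139944e-15
0.1 0.5 [ 0.081  0.531  0.22  -0.053  1.757  0.232] [0.814 0.162 0.75 ] 36.42809790435522 0.10083148199447259 0.9941185648483671 1.0304131316139944e-15
0.2 -0.5 [-0.597  0.52   0.22   0.261  1.824 -0.259] [ 0.762 -0.294  0.754] 35.356280804830256 0.027088661240508294 0.9996281524228942 8.479365135672082e-05
0.2 0 [-0.245  0.482  0.22   0.115  1.795  0.005] [ 0.801 -0.051  0.784] 37.3204429407125 0.0772481475477958 0.9967040916856281 8.479365135672082e-05
0.2 0.5 [ 0.133  0.53   0.22  -0.06   1.741  0.277] [0.808 0.202 0.754] 37.37331462471764 0.12639487083123138 0.9905911900906578 8.479365135672082e-05
```

Emit:
move_arm:
  motion: "-1 -0.35 1 -0.5 0"

```text
time: 15.42
position: [0.8219, -0.1124, 0.6266]
tool_rot: [0.761, 0.63, 0.108, 0.117]
ft_force: [0.3, 0.3, -3.7]
grip_width: 0.0437
grip_force: 30.0
```

Emit:
move_arm:
  motion: "-1 -0.35 1 -0.5 0"

```text
time: 15.5
position: [0.8233, -0.1294, 0.6317]
tool_rot: [0.76, 0.627, 0.114, 0.126]
ft_force: [0.4, -0.8, -3.2]
grip_width: 0.0432
grip_force: 30.0
```

Emit:
move_arm:
  motion: "-1 -0.35 1 -0.5 0"

```text
time: 15.58
position: [0.8241, -0.1446, 0.6372]
tool_rot: [0.759, 0.625, 0.121, 0.134]
ft_force: [0.9, -1.4, -4.2]
grip_width: 0.0433
grip_force: 30.0
```

Emit:
move_arm:
  motion: "-1 -0.35 1 -0.5 0"

```text
time: 15.67
position: [0.8243, -0.1583, 0.6441]
tool_rot: [0.758, 0.623, 0.129, 0.143]
ft_force: [-0.4, 0.3, -4.2]
grip_width: 0.0432
grip_force: 30.0
```

Emit:
move_arm:
  motion: "-1 -0.35 1 -0.5 0"

```text
time: 15.75
position: [0.8241, -0.171, 0.6519]
tool_rot: [0.756, 0.622, 0.137, 0.153]
ft_force: [-0.6, -0.4, -4.2]
grip_width: 0.0438
grip_force: 30.0
```

Emit:
move_arm:
  motion: "-1 -0.35 1 -0.5 0"

```text
time: 15.83
position: [0.8233, -0.1829, 0.6606]
tool_rot: [0.754, 0.62, 0.144, 0.162]
ft_force: [-0.2, 1.6, -4.2]
grip_width: 0.0435
grip_force: 30.0
```

Emit:
move_arm:
  motion: "-1 -0.35 1 -0.5 0"

```text
time: 15.92
position: [0.822, -0.1942, 0.6698]
tool_rot: [0.752, 0.618, 0.152, 0.172]
ft_force: [0.1, -0.1, -4.4]
grip_width: 0.0432
grip_force: 30.0
```

Emit:
move_arm:
  motion: "-1 -0.35 1 -0.5 0"

```text
time: 16.0
position: [0.8203, -0.205, 0.6793]
tool_rot: [0.749, 0.616, 0.159, 0.182]
ft_force: [-0.1, -0.1, -4.5]
grip_width: 0.0431
grip_force: 30.0
```

```bash
python3 -c "
from h import *
tilt()"
```

```text
t 16.0 p [ 0.8203 -0.205   0.6793] q [-0.419  0.602  0.219  0.124  1.843 -0.162] w 0.0431 F [-0.1 -0.1 -4.5]
x [0.189 0.982 0.015] y [ 0.866 -0.174  0.469] z [ 0.463 -0.076 -0.883] az(y) -11.4 want 79.4
tilt 28.0 heading -9.3 x.AY 1.0 x.up 0.015
```

Tilt is 28° and the pin is within 1° of level. I'll keep going.

Emit:
move_arm:
  motion: "-1 -0.5 1 -0.3 0"

```text
time: 16.08
position: [0.8209, -0.2201, 0.6862]
tool_rot: [0.746, 0.615, 0.168, 0.193]
ft_force: [-0.4, 0.1, -3.3]
grip_width: 0.0434
grip_force: 30.0
```

Emit:
move_arm:
  motion: "-1 -0.5 1 -0.3 0"

```text
time: 16.17
position: [0.8216, -0.2374, 0.6898]
tool_rot: [0.744, 0.612, 0.174, 0.202]
ft_force: [0.6, -0.1, -3.4]
grip_width: 0.0432
grip_force: 30.0
```

Emit:
move_arm:
  motion: "-1 -0.5 1 -0.3 0"

```text
time: 16.25
position: [0.8217, -0.2537, 0.6939]
tool_rot: [0.743, 0.61, 0.18, 0.211]
ft_force: [0.3, 0.1, -3.9]
grip_width: 0.043
grip_force: 30.0
```

Emit:
move_arm:
  motion: "-1 -0.5 1 -0.3 0"

```text
time: 16.33
position: [0.8212, -0.269, 0.6993]
tool_rot: [0.74, 0.607, 0.186, 0.221]
ft_force: [0.4, -0.4, -3.8]
grip_width: 0.0432
grip_force: 30.0
```

Emit:
move_arm:
  motion: "-1 -0.5 1 -0.3 0"

```text
time: 16.42
position: [0.82, -0.2833, 0.7058]
tool_rot: [0.738, 0.604, 0.193, 0.231]
ft_force: [0.1, 0.1, -5.3]
grip_width: 0.0433
grip_force: 30.0
```

Emit:
move_arm:
  motion: "-1 -0.5 1 -0.3 0"

```text
time: 16.5
position: [0.8181, -0.297, 0.7133]
tool_rot: [0.735, 0.601, 0.199, 0.241]
ft_force: [0.7, -0.6, -3.6]
grip_width: 0.0434
grip_force: 30.0
```

Emit:
move_arm:
  motion: "-1 -0.5 1 -0.3 0"

```text
time: 16.58
position: [0.8158, -0.31, 0.7213]
tool_rot: [0.732, 0.598, 0.205, 0.252]
ft_force: [0.3, -0.2, -4.5]
grip_width: 0.0434
grip_force: 30.0
```

Emit:
move_arm:
  motion: "-1 -0.5 1 -0.3 0"

```text
time: 16.67
position: [0.8129, -0.3225, 0.7298]
tool_rot: [0.729, 0.595, 0.212, 0.262]
ft_force: [0.6, -0.1, -3.2]
grip_width: 0.0431
grip_force: 30.0
```

```bash
python3 -c "
from h import *
tilt()"
```

```text
t 16.67 p [ 0.8129 -0.3225  0.7298] q [-0.586  0.577  0.219  0.238  1.691 -0.275] w 0.0431 F [ 0.6 -0.1 -3.2]
x [ 0.202  0.979 -0.004] y [ 0.758 -0.153  0.634] z [ 0.621 -0.131 -0.773] az(y) -11.4 want 79.4
tilt 39.4 heading -11.9 x.AY 1.0 x.up -0.004
```

Emit:
move_arm:
  motion: "-1 -0.3 1 -0.2 0"

```text
time: 16.75
position: [0.8133, -0.3304, 0.7379]
tool_rot: [0.727, 0.591, 0.217, 0.274]
ft_force: [0.2, -0.6, -3.9]
grip_width: 0.0434
grip_force: 30.0
```

Emit:
move_arm:
  motion: "-1 -0.3 1 -0.2 0"

```text
time: 16.83
position: [0.8145, -0.3352, 0.7457]
tool_rot: [0.723, 0.588, 0.224, 0.284]
ft_force: [0.2, 0.3, -4.3]
grip_width: 0.0431
grip_force: 30.0
```

Emit:
move_arm:
  motion: "-1 -0.3 1 -0.2 0"

```text
time: 16.92
position: [0.8148, -0.3404, 0.754]
tool_rot: [0.72, 0.585, 0.23, 0.295]
ft_force: [-0.3, -0.4, -4.1]
grip_width: 0.0436
grip_force: 30.0
```

Emit:
move_arm:
  motion: "-1 -0.3 1 -0.2 0"

```text
time: 17.0
position: [0.8142, -0.3458, 0.7631]
tool_rot: [0.716, 0.581, 0.236, 0.305]
ft_force: [1.0, 0.4, -4.9]
grip_width: 0.0435
grip_force: 30.0
```

Emit:
move_arm:
  motion: "-1 -0.3 1 -0.2 0"

```text
time: 17.08
position: [0.8129, -0.3512, 0.7729]
tool_rot: [0.713, 0.578, 0.242, 0.316]
ft_force: [0.2, 0.2, -3.0]
grip_width: 0.0433
grip_force: 30.0
```

Emit:
move_arm:
  motion: "-1 -0.3 1 -0.2 0"

```text
time: 17.17
position: [0.8109, -0.3564, 0.7833]
tool_rot: [0.709, 0.574, 0.248, 0.327]
ft_force: [-0.2, 0.5, -3.6]
grip_width: 0.0432
grip_force: 30.0
```

Emit:
move_arm:
  motion: "-1 -0.3 1 -0.2 0"

```text
time: 17.25
position: [0.8083, -0.3613, 0.7942]
tool_rot: [0.706, 0.569, 0.253, 0.338]
ft_force: [0.1, -0.2, -3.7]
grip_width: 0.0436
grip_force: 30.0
```

```bash
cat > path2.py <<'E'
from sim import *
from h import robot,tilt
tilt();o=robot.get_obs();q=np.clip(np.array(o["q"]),LO+1e-3,HI-1e-3);T=R.from_quat(o["tool_rot"]);A=np.array(o["position"])
def chain(q,A,B,T,n=30):
    mx=0;bad=0;zq=9
    for k in range(1,n+1):
        s=ik(A+(B-A)*k/n,T,q);mx=max(mx,np.abs(s.x-q).max());bad+=s.cost>1e-6;q=s.x
    return q,mx,bad
for via in ([.6,-.3,.55],[.6,-.2,.55],[.55,-.2,.5],[.55,-.3,.5]):
    via=np.array(via);q1,m1,b1=chain(q,A,via,T);T2=T*R.from_euler('z',np.pi)
    s=ik(via,T2,q1+[0,0,0,0,0,np.pi]);print(via,q1,m1,b1,"half",s.x,s.cost)
    for B in (rack(-.07,.02,.22),rack(-.06,.02,.2),):
        q2,m2,b2=chain(s.x,via,B,T2);q3,m3,b3=chain(q2,B,rack(-.06,0,.13),T2);q4,m4,b4=chain(q3,rack(-.06,0,.13),rack(0,0,.115),T2);q5,m5,b5=chain(q4,rack(0,0,.115),rack(0,0,.085),T2);print("  ",q2,m2,b2,q5,m3,b3,m4,b4,m5,b5)
E
python3 path2.py
```

```text
t 17.25 p [ 0.808 -0.361  0.794] q [-0.648  0.538  0.219  0.302  1.555 -0.306] w 0.0436 F [ 0.1 -0.2 -3.7]
x [ 0.223  0.974 -0.027] y [ 0.633 -0.124  0.765] z [ 0.742 -0.188 -0.644] az(y) -11.1 want 79.4
tilt 49.9 heading -14.2 x.AY 0.999 x.up -0.027
[ 0.6  -0.3   0.55] [-0.82   0.08   1.502  0.577  0.862 -0.829] 0.08056631172739062 0 half [-0.82   0.08   1.502  0.577  0.862  2.312] 2.7369544710113334e-22
   [-0.489  0.393  2.363  2.754  0.503  0.151] 0.17414533333936122 0 [-0.483  0.822  2.261  2.894  0.814 -0.017] 0.012996858190918559 0 0.005775879101931447 0 0.003096395337483626 0
   [-0.478  0.467  2.36   2.812  0.568  0.096] 0.17506834647910252 0 [-0.483  0.822  2.261  2.894  0.814 -0.017] 0.01048244258962483 0 0.005775879096267755 0 0.0030963953385406695 0
[ 0.6  -0.2   0.55] [-0.64   0.001  1.586  0.433  0.77  -0.616] 0.08811745047614947 0 half [-0.64   0.001  1.586  0.433  0.77   2.526] 2.765697261971019e-21
   [-0.489  0.393  2.363  2.754  0.503  0.151] 0.19595398726299362 0 [-0.483  0.822  2.261  2.894  0.814 -0.017] 0.012996858191059668 0 0.00577587910044286 0 0.0030963953
[... 538 characters left out ...]
0.478  0.467  2.36   2.812  0.568  0.096] 0.15967390236365198 0 [-0.483  0.822  2.261  2.894  0.814 -0.017] 0.010482442589670904 0 0.0057758790967465945 0 0.003096395341424918 0
[ 0.55 -0.3   0.5 ] [-0.912  0.041  1.677  0.709  0.809 -1.037] 0.09652253068397473 0 half [-0.912  0.041  1.677  0.709  0.809  2.105] 2.1533288004208982e-20
   [-0.489  0.393  2.363  2.754  0.503  0.151] 0.14320681710884386 0 [-0.483  0.822  2.261  2.894  0.814 -0.017] 0.012996858190902794 0 0.00577587909787336 0 0.0030963953363447594 0
   [-0.478  0.467  2.36   2.812  0.568  0.096] 0.14409235071423887 0 [-0.483  0.822  2.261  2.894  0.814 -0.017] 0.010482442589615504 0 0.005775879099850112 0 0.0030963953367422192 0
```

```bash
cat > rat3.py <<'E'
from sim import *
from h import robot
q0=np.clip(np.array(robot.get_obs()["q"]),LO+1e-3,HI-1e-3)
def run(q,push,n,w=.8):
    for k in range(n):
        p,T=fk(q,PAR);d=np.array(push)/np.linalg.norm(push)*.0417;q=ik(p+T.apply(d),T,q,w).x
    p,T=fk(q,PAR);M=T.as_matrix();z=M[:,2];return q,p,np.degrees(np.arccos(-z[2])).round(1),M[2,0].round(3),np.degrees(np.arctan2(M[1,0],M[0,0])).round(1)
for push in ((.5,1,0),(1,1,0),(1,.5,0),(1,1,-.5),(1,.3,-1),(1,0,-.5),(1,.5,.5)):
    print(push,*run(q0,push,4))
E
python3 rat3.py
```

```text
(0.5, 1, 0) [-0.511  0.52   0.22   0.205  1.495 -0.211] [ 0.843 -0.276  0.818] 53.0 -0.031 76.8
(1, 1, 0) [-0.455  0.52   0.22   0.161  1.502 -0.174] [ 0.852 -0.24   0.814] 52.2 -0.029 76.9
(1, 0.5, 0) [-0.415  0.522  0.22   0.129  1.515 -0.148] [ 0.856 -0.214  0.809] 51.1 -0.028 77.0
(1, 1, -0.5) [-0.48   0.465  0.22   0.179  1.561 -0.181] [ 0.811 -0.237  0.847] 52.0 -0.029 76.9
(1, 0.3, -1) [-0.506  0.405  0.22   0.198  1.654 -0.185] [ 0.759 -0.227  0.875] 50.3 -0.027 77.1
(1, 0, -0.5) [-0.444  0.394  0.347  0.15   1.542 -0.167] [ 0.786 -0.202  0.837] 49.8 -0.026 77.1
(1, 0.5, 0.5) [-0.422  0.591  0.22   0.135  1.447 -0.161] [ 0.899 -0.238  0.763] 51.1 -0.028 77.0
```

```bash
cat >> rat3.py <<'E'
print("---")
p,T=fk(q0,PAR)
for tgt in ([.78,.2,.72],[.72,.4,.72],[.6,.55,.72],[.45,.7,.72]):
    s=ik(np.array(tgt),T,q0)
    for push in ((0,1,-.2),(.7,1,-.2),(1,.5,-.2)):
        q,pp,th,up,az=run(s.x,push,6);
        M=fk(q,PAR)[1].as_matrix();hd=np.degrees(np.arctan2(M[1,2],M[0,2]))
        print(tgt,s.cost<1e-6,push,q,th,up,az,"hd",hd.round(1))
    q=np.array(s.x)
E
python3 rat3.py | sed -n '/---/,$p'
```

```text
---
[0.78, 0.2, 0.72] True (0, 1, -0.2) [ 0.152  0.479  0.22  -0.295  1.553  0.219] 53.0 -0.014 78.0 hd -12.6
[0.78, 0.2, 0.72] True (0.7, 1, -0.2) [ 0.339  0.551  0.22  -0.431  1.525  0.361] 53.1 -0.009 78.4 hd -12.0
[0.78, 0.2, 0.72] True (1, 0.5, -0.2) [ 0.472  0.606  0.22  -0.525  1.538  0.472] 52.1 -0.011 78.2 hd -12.3
[0.72, 0.4, 0.72] True (0, 1, -0.2) [ 0.436  0.501  0.22  -0.497  1.596  0.398] 53.2 -0.004 78.7 hd -11.5
[0.72, 0.4, 0.72] True (0.7, 1, -0.2) [ 0.589  0.59   0.22  -0.598  1.561  0.535] 53.7 0.004 79.3 hd -10.5
[0.72, 0.4, 0.72] True (1, 0.5, -0.2) [ 0.71   0.659  0.22  -0.673  1.569  0.649] 53.1 0.004 79.3 hd -10.6
[0.6, 0.55, 0.72] True (0, 1, -0.2) [ 0.69   0.505  0.22  -0.666  1.684  0.542] 53.0 0.002 79.1 hd -10.8
[0.6, 0.55, 0.72] True (0.7, 1, -0.2) [ 0.811  0.606  0.22  -0.732  1.64   0.674] 53.7 0.014 80.0 hd -9.4
[0.6, 0.55, 0.72] True (1, 0.5, -0.2) [ 0.92   0.686  0.22  -0.788  1.643  0.789] 53.3 0.016 80.1 hd -9.2
[0.45, 0.7, 0.72] False (0, 1, -0.2) [ 0.96   0.522  0.22  -0.823  1.767  0.692] 53.5 0.023 80.6 hd -8.4
[0.45, 0.7, 0.72] False (0.7, 1, -0.2) [ 1.044  0.63   0.22  -0.852  1.712  0.816] 54.3 0.038 81.8 hd -6.6
[0.45, 0.7, 0.72] False (1, 0.5, -0.2) [ 1.137  0.718  0.22  -0.887  1.707  0.932] 54.2 0.042 82.1 hd -6.1
```

Emit:
move_arm:
  motion: "-1 0.78 -0.63 -0.33 0; -1 0.78 -0.63 -0.33 0; -1 0.78 -0.63 -0.33 0; -1 0.78 -0.63 -0.33 0; -1 0.78 -0.63 -0.33 0; -1 0.78 -0.63 -0.33 0"

```text
time: 17.75
position: [0.7099, -0.1738, 0.7335]
tool_rot: [0.706, 0.572, 0.254, 0.333]
ft_force: [0.2, -0.2, -5.2]
grip_width: 0.0433
grip_force: 30.0
```

Emit:
move_arm:
  motion: "-1 0.78 -0.63 -0.33 0; -1 0.78 -0.63 -0.33 0; -1 0.78 -0.63 -0.33 0; -1 0.78 -0.63 -0.33 0; -1 0.78 -0.63 -0.33 0; -1 0.78 -0.63 -0.33 0"

```text
time: 18.25
position: [0.6159, 0.0056, 0.6761]
tool_rot: [0.705, 0.572, 0.254, 0.333]
ft_force: [-1.1, -0.4, -3.8]
grip_width: 0.0436
grip_force: 30.0
```

Emit:
move_arm:
  motion: "-1 1 0.15 -0.1 0; -1 1 0.15 -0.1 0; -1 1 0.15 -0.1 0; -1 1 0.15 -0.1 0; -1 1 0.15 -0.1 0; -1 1 0.15 -0.1 0"

```text
time: 18.75
position: [0.6711, 0.2018, 0.7085]
tool_rot: [0.704, 0.572, 0.257, 0.334]
ft_force: [0.8, 0.1, -4.1]
grip_width: 0.0432
grip_force: 30.0
```

Emit:
move_arm:
  motion: "-1 1 0.15 -0.1 0; -1 1 0.15 -0.1 0; -1 1 0.15 -0.1 0; -1 1 0.15 -0.1 0; -1 1 0.15 -0.1 0; -1 1 0.15 -0.1 0"

```text
time: 19.25
position: [0.7213, 0.3982, 0.7329]
tool_rot: [0.704, 0.574, 0.254, 0.333]
ft_force: [-0.1, 0.4, -7.2]
grip_width: 0.0433
grip_force: 30.0
```

```bash
python3 -c "
from h import *
tilt()"
cat > rat4.py <<'E'
from rat3 import *
print("==")
for push in ((0,1,-.2),(.7,1,-.2),(.7,1,.3)):
  for n in (5,7):
    q,pp,th,up,az=run(q0,push,n);print(push,n,q,pp,th,up,az)
E
python3 rat4.py | sed -n '/==/,$p'
```

```text
t 19.25 p [0.7213 0.3982 0.7329] q [ 0.567  0.496  0.454 -0.579  1.519  0.593] w 0.0433 F [-0.1  0.4 -7.2]
x [ 0.212  0.977 -0.025] y [ 0.639 -0.119  0.76 ] z [ 0.739 -0.177 -0.65 ] az(y) -10.6 want 79.4
tilt 49.5 heading -13.5 x.AY 0.999 x.up -0.025
==
(0, 1, -0.2) 5 [ 0.45   0.507  0.22  -0.497  1.607  0.404] [0.751 0.329 0.823] 52.3 -0.006 79.1
(0, 1, -0.2) 7 [ 0.405  0.477  0.22  -0.461  1.59   0.364] [0.752 0.299 0.848] 53.9 0.002 79.7
(0.7, 1, -0.2) 5 [ 0.581  0.583  0.22  -0.583  1.577  0.521] [0.744 0.426 0.775] 52.8 0.001 79.6
(0.7, 1, -0.2) 7 [ 0.588  0.576  0.22  -0.584  1.551  0.521] [0.743 0.432 0.786] 54.4 0.012 80.5
(0.7, 1, 0.3) 5 [ 0.525  0.644  0.22  -0.545  1.507  0.519] [0.804 0.416 0.731] 52.6 -0.001 79.5
(0.7, 1, 0.3) 7 [ 0.512  0.66   0.22  -0.534  1.456  0.518] [0.824 0.418 0.726] 54.1 0.011 80.3
```

Emit:
move_arm:
  motion: "-1 0.7 1 -0.2 0; -1 0.7 1 -0.2 0; -1 0.7 1 -0.2 0"

```text
time: 19.5
position: [0.744, 0.4122, 0.7668]
tool_rot: [0.699, 0.571, 0.265, 0.34]
ft_force: [0.4, -0.8, -3.1]
grip_width: 0.0436
grip_force: 30.0
```

Emit:
move_arm:
  motion: "-1 0.7 1 -0.2 0"

```text
time: 19.58
position: [0.745, 0.4145, 0.7768]
tool_rot: [0.693, 0.569, 0.278, 0.344]
ft_force: [0.7, 0.3, -3.2]
grip_width: 0.0434
grip_force: 30.0
```

Emit:
move_arm:
  motion: "-1 0.7 1 -0.2 0"

```text
time: 19.67
position: [0.746, 0.4182, 0.7863]
tool_rot: [0.687, 0.568, 0.292, 0.347]
ft_force: [-0.4, 0.2, -4.2]
grip_width: 0.0432
grip_force: 30.0
```

```bash
python3 -c "
from h import *
tilt()"
```

```text
t 19.67 p [0.746  0.4182 0.7863] q [ 0.574  0.574  0.219 -0.588  1.565  0.519] w 0.0432 F [-0.4  0.2 -4.2]
x [0.186 0.983 0.006] y [ 0.578 -0.114  0.808] z [ 0.795 -0.146 -0.589] az(y) -11.2 want 79.4
tilt 53.9 heading -10.4 x.AY 1.0 x.up 0.006
```

```bash
cat > path3.py <<'E'
from path2 import chain
from sim import *
from h import robot
o=robot.get_obs();q=np.clip(np.array(o["q"]),LO+1e-3,HI-1e-3);T=R.from_quat(o["tool_rot"]);A=np.array(o["position"]);M=T.as_matrix()
print("====")
pts=[[.62,.1,.7],[.6,-.2,.6]]
for B in pts:
    B=np.array(B);q,m,b=chain(q,A,B,T);print(B,q,m,b,"shift",M.T@(B-A)/.2);A=B
T2=T*R.from_euler('z',np.pi);s=ik(A,T2,q+[0,0,0,0,0,np.pi]);q=s.x;print("half",q,s.cost);M=T2.as_matrix()
z=M[:,2]*.003
for B in [rack(-.05,.03,.25)+z,rack(-.05,.03,.2)+z,rack(-.05,.02,.15)+z,rack(-.05,.0,.115)+z,rack(0,0,.112)+z,rack(0,0,.085)+z]:
    q,m,b=chain(q,A,B,T2);print(B,q,m,b,"shift",M.T@(B-A)/.2);A=B
E
python3 path3.py | sed -n '/====/,$p'
```

```text
====
[0.62 0.1  0.7 ] [ 0.084 -0.023  1.278 -0.259  0.978  0.314] 0.0688203942670639 0 shift [-1.683 -0.531 -0.014]
[ 0.6 -0.2  0.6] [-0.691 -0.032  1.533  0.554  0.845 -0.699] 0.03729964373366493 0 shift [-1.496 -0.291  0.434]
half [-0.691 -0.032  1.533  0.554  0.845  2.442] 8.414632144574431e-26
[ 0.532 -0.077  0.248] [-0.496  0.357  2.327  2.615  0.52   0.286] 0.15173818243341008 0 shift [-0.528  1.687  0.676]
[ 0.532 -0.077  0.198] [-0.496  0.533  2.381  2.756  0.727  0.113] 0.007556426902976587 0 shift [0.002 0.202 0.147]
[ 0.53  -0.087  0.148] [-0.531  0.723  2.418  2.793  0.94   0.008] 0.007260918428975804 0 shift [0.052 0.202 0.147]
[ 0.527 -0.107  0.113] [-0.598  0.855  2.429  2.761  1.073 -0.058] 0.00481215978386873 0 shift [0.101 0.141 0.103]
[ 0.576 -0.116  0.11 ] [-0.536  0.804  2.289  2.774  0.896  0.029] 0.006879732178221021 0 shift [-0.    -0.135  0.211]
[ 0.576 -0.116  0.083] [-0.536  0.886  2.289  2.795  0.972 -0.006] 0.0027592070774804522 0 shift [0.001 0.109 0.079]
```

Heading, level and yaw are within about 0.5° at a tilt of 54°. I'll go back to the via point, half-turn there (joint 6 allows it), then approach the rack.

Emit:
move_arm:
  motion: "-1 -0.84 -0.27 0 0; -1 -0.84 -0.27 0 0; -1 -0.84 -0.27 0 0; -1 -0.84 -0.27 0 0; -1 -0.84 -0.27 0 0; -1 -0.84 -0.27 0 0"

```text
time: 20.17
position: [0.679, 0.2546, 0.7427]
tool_rot: [0.688, 0.566, 0.29, 0.348]
ft_force: [0.1, 0.4, -3.8]
grip_width: 0.0432
grip_force: 30.0
```

Emit:
move_arm:
  motion: "-1 -0.84 -0.27 0 0; -1 -0.84 -0.27 0 0; -1 -0.84 -0.27 0 0; -1 -0.84 -0.27 0 0; -1 -0.84 -0.27 0 0; -1 -0.84 -0.27 0 0"

```text
time: 20.67
position: [0.6182, 0.0981, 0.6975]
tool_rot: [0.688, 0.567, 0.29, 0.349]
ft_force: [-0.2, 0.3, -3.1]
grip_width: 0.0431
grip_force: 30.0
```

Emit:
move_arm:
  motion: "-1 -0.75 -0.15 0.22 0; -1 -0.75 -0.15 0.22 0; -1 -0.75 -0.15 0.22 0; -1 -0.75 -0.15 0.22 0; -1 -0.75 -0.15 0.22 0; -1 -0.75 -0.15 0.22 0"

```text
time: 21.17
position: [0.6104, -0.0515, 0.6459]
tool_rot: [0.688, 0.567, 0.289, 0.348]
ft_force: [0.0, 0.4, -3.6]
grip_width: 0.0436
grip_force: 30.0
```

Emit:
move_arm:
  motion: "-1 -0.75 -0.15 0.22 0; -1 -0.75 -0.15 0.22 0; -1 -0.75 -0.15 0.22 0; -1 -0.75 -0.15 0.22 0; -1 -0.75 -0.15 0.22 0; -1 -0.75 -0.15 0.22 0; -1 -0.75 -0.15 0.22 0"

```text
time: 21.75
position: [0.6007, -0.199, 0.5964]
tool_rot: [0.686, 0.569, 0.29, 0.348]
ft_force: [-0.1, 1.0, -3.6]
grip_width: 0.0432
grip_force: 30.0
```

```bash
python3 -c "
from h import *
tilt()"
```

```text
t 21.75 p [ 0.6007 -0.199   0.5964] q [-0.686 -0.03   1.54   0.552  0.835 -0.702] w 0.0432 F [-0.1  1.  -3.6]
x [0.185 0.983 0.002] y [ 0.579 -0.11   0.808] z [ 0.794 -0.148 -0.589] az(y) -10.8 want 79.4
tilt 53.9 heading -10.6 x.AY 1.0 x.up 0.002
```

Emit:
move_arm:
  motion: "-1 0 0 0 0.4; -1 0 0 0 0.4; -1 0 0 0 0.4; -1 0 0 0 0.4; -1 0 0 0 0.4; -1 0 0 0 0.4; -1 0 0 0 0.4; -1 0 0 0 0.4; -1 0 0 0 0.4; -1 0 0 0 0.4; -1 0 0 0 0.4"

```text
time: 22.67
position: [0.6006, -0.1974, 0.5969]
tool_rot: [0.889, 0.057, 0.44, 0.111]
ft_force: [-0.5, -0.5, -4.6]
grip_width: 0.0436
grip_force: 30.0
```

Emit:
move_arm:
  motion: "-1 0 0 0 0.4; -1 0 0 0 0.4; -1 0 0 0 0.4; -1 0 0 0 0.4; -1 0 0 0 0.4; -1 0 0 0 0.4; -1 0 0 0 0.4; -1 0 0 0 0.4; -1 0 0 0 0.4; -1 0 0 0 0.4; -1 0 0 0 0.4"

```text
time: 23.58
position: [0.6003, -0.1983, 0.596]
tool_rot: [0.753, -0.477, 0.421, -0.168]
ft_force: [-0.3, 0.6, -3.3]
grip_width: 0.0434
grip_force: 30.0
```

Emit:
move_arm:
  motion: "-1 0 0 0 0.2; -1 0 0 0 0.2; -1 0 0 0 0.2; -1 0 0 0 0.2; -1 0 0 0 0.2; -1 0 0 0 0.2; -1 0 0 0 0.2; -1 0 0 0 0.2"

```text
time: 24.25
position: [0.5999, -0.1994, 0.595]
tool_rot: [-0.57, 0.686, -0.348, 0.289]
ft_force: [-0.6, 0.8, -4.5]
grip_width: 0.0433
grip_force: 30.0
```

```bash
python3 -c "
from h import *
tilt();M=R.from_quat(robot.get_obs()['tool_rot']).as_matrix();z=M[:,2]*.003
plan(rack(-.04,.03,.42)+z,rack(-.05,.03,.25)+z)"
```

```text
t 24.25 p [ 0.5999 -0.1994  0.595 ] q [-0.688 -0.03   1.543  0.553  0.835  2.433] w 0.0433 F [-0.6  0.8 -4.5]
x [-0.183 -0.983  0.001] y [-0.581  0.107 -0.807] z [ 0.793 -0.148 -0.591] az(y) 169.6 want 79.4
tilt 53.8 heading -10.6 x.AY -1.0 x.up 0.001
t 24.25 p [ 0.5999 -0.1994  0.595 ] q [-0.688 -0.03   1.543  0.553  0.835  2.433] w 0.0433 F [-0.6  0.8 -4.5]
x [-0.183 -0.983  0.001] y [-0.581  0.107 -0.807] z [ 0.793 -0.148 -0.591] az(y) 169.6 want 79.4
[ 0.542 -0.079  0.418] -> [-0.539  0.946  0.204]
[ 0.532 -0.077  0.248] -> [-0.54   1.661  0.666]
```

Emit:
move_arm:
  motion: "-1 -0.54 0.95 0.2 0; -1 -0.54 0.95 0.2 0; -1 -0.54 0.95 0.2 0; -1 -0.54 0.95 0.2 0; -1 -0.54 0.95 0.2 0; -1 -0.54 0.95 0.2 0; -1 -0.54 0.95 0.2 0; -1 -0.54 0.95 0.2 0; -1 -0.54 0.95 0.2 0"

```text
time: 25.0
position: [0.5433, -0.0802, 0.4212]
tool_rot: [-0.568, 0.686, -0.35, 0.29]
ft_force: [0.2, -0.0, -3.7]
grip_width: 0.0433
grip_force: 30.0
```

```bash
python3 -c "
from h import *
tilt();M=R.from_quat(robot.get_obs()['tool_rot']).as_matrix();z=M[:,2]*.003
plan(rack(-.05,.03,.25)+z)"
```

```text
t 25.0 p [ 0.5433 -0.0802  0.4212] q [-0.482 -0.036  2.034  0.834  0.322  2.158] w 0.0433 F [ 0.2 -0.  -3.7]
x [-0.187 -0.982  0.   ] y [-0.576  0.11  -0.81 ] z [ 0.796 -0.152 -0.587] az(y) 169.2 want 79.4
tilt 54.1 heading -10.8 x.AY -1.0 x.up 0.0
t 25.0 p [ 0.5433 -0.0802  0.4212] q [-0.482 -0.036  2.034  0.834  0.322  2.158] w 0.0433 F [ 0.2 -0.  -3.7]
x [-0.187 -0.982  0.   ] y [-0.576  0.11  -0.81 ] z [ 0.796 -0.152 -0.587] az(y) 169.2 want 79.4
[ 0.532 -0.077  0.248] -> [-0.003  0.734  0.461]
```

Emit:
move_arm:
  motion: "-1 0 0.1 0.06 0; -1 0 0.2 0.12 0; -1 0 0.3 0.18 0; -1 0 0.4 0.24 0; -1 0 0.5 0.3 0; -1 0 0.6 0.36 0; -1 0 0.7 0.43 0; -1 0 0.73 0.46 0; -1 0 0.73 0.46 0; -1 0 0.73 0.46 0; -1 0 0.73 0.46 0; -1 0 0.73 0.46 0"

```text
time: 26.0
position: [0.5304, -0.0786, 0.2437]
tool_rot: [-0.568, 0.689, -0.346, 0.287]
ft_force: [-0.1, -0.1, -5.0]
grip_width: 0.0434
grip_force: 30.0
```

Run:
```python
from h import *
tilt();o=robot.get_obs();M=R.from_quat(o['tool_rot']).as_matrix()
for n in("side","scene"):
    p,d=robot.camera(n);cv2.imwrite(f"pics/{n}3.png",p[:,:,::-1]);np.savez(f"pics/{n}3.npz",p=p,d=d)
    P=cloud(n,d);hsv=cv2.cvtColor(p,cv2.COLOR_RGB2HSV)
    TCP=np.array(o["position"]);X=(P-TCP)@M
    # pin points: near tool x axis, within 30 mm, z about -3mm
    W=(d>0)&(np.abs(X[...,0])<.18)&(np.hypot(X[...,1],X[...,2]+.003)<.028)&(np.abs(X[...,0])>.03)
    Q=X[W];
    for s in(-1,1):
        S=Q[Q[:,0]*s>0]
        if len(S):print(n,s,len(S),"xext",S[:,0].min().round(4),S[:,0].max().round(4),"mean yz",S.mean(0).round(4))
    Y=(d>0)&(hsv[...,0]>20)&(hsv[...,0]<35)&(hsv[...,1]>200)&(P[...,2]>.143)&(P[...,2]<.155)&(P[...,0]>.3)&(P[...,0]<.6)&(P[...,1]<0)
    if Y.sum()>20:
        c=cv2.minEnclosingCircle(P[Y][:,:2].astype(np.float32));r=np.array([*c[0],0])-rack(0,-.17,0);print("lamp",Y.sum(),c,np.arctan2(-r@AX,r@AY),np.hypot(*r[:2]))
```

```text
t 26.0 p [ 0.5304 -0.0786  0.2437] q [-0.495  0.365  2.33   2.635  0.52   0.266] w 0.0434 F [-0.1 -0.1 -5. ]
x [-0.19  -0.982 -0.002] y [-0.584  0.115 -0.803] z [ 0.789 -0.152 -0.595] az(y) 168.9 want 79.4
tilt 53.5 heading -10.9 x.AY -1.0 x.up -0.002
side -1 591 xext -0.1541 -0.0306 mean yz [-0.0851 -0.0038 -0.0111]
scene -1 370 xext -0.1525 -0.0304 mean yz [-0.0819 -0.0151 -0.0001]
scene 1 394 xext 0.0302 0.1563 mean yz [ 0.0854 -0.0155 -0.0041]
lamp 150 ((0.39847177267074585, -0.2560102939605713), 0.03451596945524216) 1.5715616171376217 0.14623204015493224
```

View pics/side3.png

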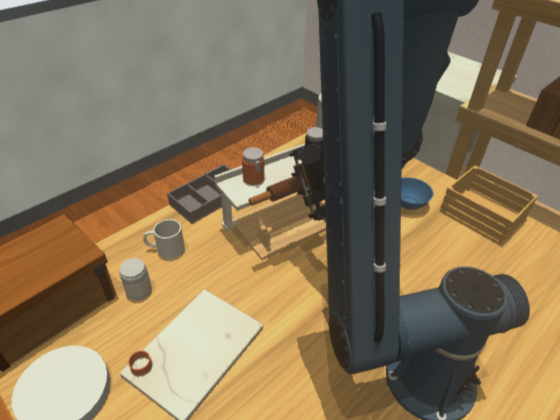

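The wrist flip worked. The side view shows the pin level at (290,188) in front of the ledge, centred in the grip. The lamp reads 1.57 rad. Before going in I'll cross-check the saddle positions using the earlier depth data.

Run:
```python
from h import *
for f,n in(("side0","side"),("side3","side"),("scene0","scene"),("scene3","scene")):
    z=np.load(f"pics/{f}.npz");P=cloud(n,z["d"])[z["d"]>0];Q=P-Oz;X=np.c_[Q@AX,Q@AY,P[:,2]]
    for s in(-1,1):
        S=X[(np.abs(X[:,1]-s*.112)<.014)&(X[:,2]>.06)&(X[:,2]<.104)&(np.abs(X[:,0])<.07)]
        if len(S)<5: continue
        print(f,s,len(S),"y",np.percentile(S[:,1],[5,50,95]).round(4),"ztop",S[:,2].max().round(4))
        for a in np.arange(-.06,.06,.01):
            t=S[(S[:,0]>=a)&(S[:,0]<a+.01)]
            if len(t):print("   x",a.round(3),len(t),"z",t[:,2].min().round(3),t[:,2].max().round(3))
M=R.from_quat(robot.get_obs()['tool_rot']).as_matrix();z=M[:,2]*.003
plan(rack(-.05,.03,.2)+z,rack(-.05,.02,.15)+z,rack(-.05,.0,.115)+z)
```

```text
side0 -1 53 y [-0.1202 -0.1129 -0.1063] ztop 0.0998
   x -0.04 2 z 0.092 0.1
   x -0.03 22 z 0.062 0.099
   x -0.02 15 z 0.061 0.091
   x -0.01 1 z 0.08 0.08
   x 0.02 12 z 0.084 0.098
   x 0.03 1 z 0.096 0.096
side0 1 148 y [0.1045 0.1143 0.1187] ztop 0.1001
   x -0.04 3 z 0.092 0.097
   x -0.03 24 z 0.061 0.099
   x -0.02 24 z 0.061 0.093
   x -0.01 9 z 0.061 0.084
   x 0.0 17 z 0.062 0.079
   x 0.01 29 z 0.061 0.088
   x 0.02 33 z 0.061 0.099
   x 0.03 9 z 0.08 0.1
side3 -1 23 y [-0.1166 -0.1075 -0.1047] ztop 0.0793
   x -0.01 6 z 0.064 0.079
   x 0.0 13 z 0.065 0.076
   x 0.01 4 z 0.061 0.073
side3 1 150 y [0.1043 0.1137 0.1182] ztop 0.1024
   x -0.04 2 z 0.092 0.096
   x -0.03 27 z 0.062 0.099
   x -0.02 21 z 0.061 0.088
   x -0.01 10 z 0.061 0.08
   x 0.0 19 z 0.062 0.082
   x 0.01 29 z 0.06 0.09
   x 0.02 32 z 0.062 0.102
   x 0.03 10 z 0.06 0.099
t 26.1 p [ 0.5315 -0.0779  0.2467] q [-0.494  0.361  2.329  2.632  0.522  0.269] w 0.0437 F [ 0.6 -0.9 -4. ]
x [-0.188 -0.982 -0.002] y [-0.579  0.112 -0.808] z [ 0.793 -0.151 -0.59 ] az(y) 169.1 want 79.4
[ 0.532 -0.077  0.198] -> [-0.002  0.194  0.146]
[ 0.53  -0.087  0.148] -> [0.048 0.396 0.293]
[ 0.527 -0.107  0.113] -> [0.148 0.537 0.396]
```

Emit:
move_arm:
  motion: "-1 0 0.07 0.05 0; -1 0 0.14 0.1 0; -1 0 0.2 0.15 0; -1 0.02 0.27 0.2 0; -1 0.04 0.34 0.25 0; -1 0.05 0.4 0.295 0; -1 0.09 0.45 0.33 0; -1 0.12 0.5 0.37 0; -1 0.15 0.54 0.395 0; -1 0.15 0.54 0.395 0; -1 0.15 0.54 0.395 0"

```text
time: 27.02
position: [0.5257, -0.1065, 0.1125]
tool_rot: [-0.568, 0.687, -0.349, 0.29]
ft_force: [0.4, -0.2, -3.4]
grip_width: 0.0432
grip_force: 30.0
```

Run:
```python
from h import *
tilt();o=robot.get_obs();M=R.from_quat(o['tool_rot']).as_matrix();z=M[:,2]*.003;print(((np.array(o["position"])-z-Oz)@np.c_[AX,AY,[0,0,1]]).round(4))
plan(rack(0,0,.114)+z,rack(0,0,.085)+z)
p,d=robot.camera("scene");cv2.imwrite("pics/scene4.png",cv2.resize(p[150:300,170:350,::-1],None,fx=4,fy=4,interpolation=2))
P=cloud("scene",d);X=(P-np.array(o["position"]))@M
W=(d>0)&(np.abs(X[...,0])<.16)&(np.hypot(X[...,1],X[...,2]+.003)<.026)&(np.abs(X[...,0])>.1);Q=(P[W]-Oz)@np.c_[AX,AY,[0,0,1]]
for s in(-1,1):
    S=Q[Q[:,1]*s>0]
    if len(S):print(s,len(S),S.mean(0).round(4),S[:,1].min().round(4),S[:,1].max().round(4),"ztop",np.percentile(S[:,2],95).round(4))
```

```text
t 27.02 p [ 0.5257 -0.1065  0.1125] q [-0.595  0.86   2.432  2.769  1.081 -0.065] w 0.0432 F [ 0.4 -0.2 -3.4]
x [-0.187 -0.982 -0.002] y [-0.578  0.112 -0.809] z [ 0.795 -0.15  -0.588] az(y) 169.1 want 79.4
tilt 54.0 heading -10.7 x.AY -1.0 x.up -0.002
[-0.0511  0.0003  0.1142]
t 27.02 p [ 0.5257 -0.1065  0.1125] q [-0.595  0.86   2.432  2.769  1.081 -0.065] w 0.0432 F [ 0.4 -0.2 -3.4]
x [-0.187 -0.982 -0.002] y [-0.578  0.112 -0.809] z [ 0.795 -0.15  -0.588] az(y) 169.1 want 79.4
[ 0.576 -0.116  0.112] -> [ 0.001 -0.149  0.207]
[ 0.576 -0.116  0.083] -> [ 0.001 -0.032  0.293]
-1 6 [-0.0607 -0.1327  0.1238] -0.1537 -0.1001 ztop 0.1268
1 2 [-0.0469  0.1504  0.1243] 0.1482 0.1527 ztop 0.1263
```

View pics/scene4.png

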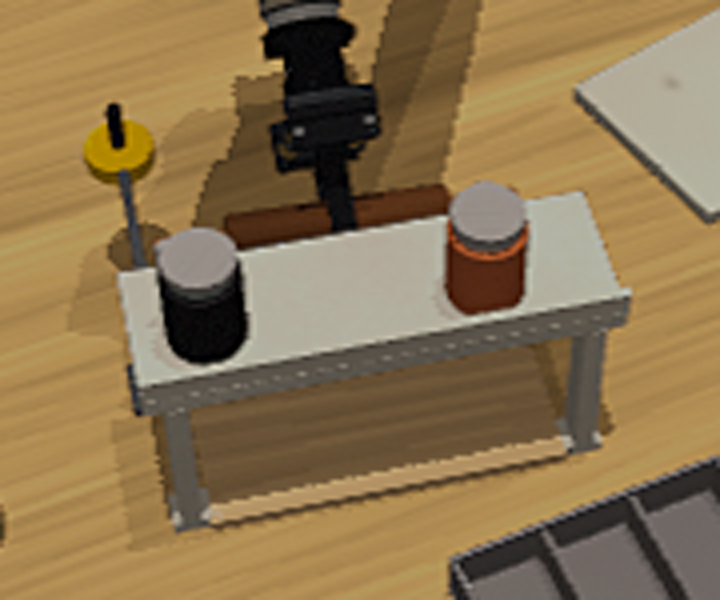

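The crop shows the pin level under the ledge front at (340,215), and the lamp pointing straight out at (118,150). I'll move in and lower slowly.

Emit:
move_arm:
  motion: "-1 0 -0.03 0.04 0; -1 0 -0.06 0.08 0; -1 0 -0.09 0.125 0; -1 0 -0.12 0.165 0; -1 0 -0.149 0.207 0; -1 0 -0.149 0.207 0; -1 0 -0.125 0.225 0; -1 0 -0.1 0.243 0; -1 0 -0.075 0.261 0; -1 0 -0.055 0.276 0; -1 0 -0.044 0.284 0; -1 0 -0.044 0.284 0"

```text
time: 28.07
position: [0.5745, -0.1144, 0.0852]
tool_rot: [-0.568, 0.687, -0.348, 0.29]
ft_force: [3.4, 0.4, -1.9]
grip_width: 0.043
grip_force: 30.0
```

```bash
cat > chk.py <<'E'
from h import *
tilt();o=robot.get_obs();M=R.from_quat(o['tool_rot']).as_matrix();z=M[:,2]*.003;print(((np.array(o["position"])-z-Oz)@np.c_[AX,AY,[0,0,1]]).round(4),"grip",o["grip_force"],"mom",np.round(o["moment"],2))
plan(rack(0,0,.0845)+z)
E
python3 chk.py
```

```text
t 28.07 p [ 0.5745 -0.1144  0.0852] q [-0.532  0.881  2.292  2.802  0.969 -0.009] w 0.043 F [ 3.4  0.4 -1.9]
x [-0.186 -0.983 -0.003] y [-0.579  0.112 -0.808] z [ 0.794 -0.148 -0.59 ] az(y) 169.0 want 79.4
tilt 53.9 heading -10.6 x.AY -1.0 x.up -0.003
[-0.0017  0.0014  0.0869] grip 29.99970316886902 mom [0.22 0.35 0.18]
t 28.07 p [ 0.5745 -0.1144  0.0852] q [-0.532  0.881  2.292  2.802  0.969 -0.009] w 0.043 F [ 3.4  0.4 -1.9]
x [-0.186 -0.983 -0.003] y [-0.579  0.112 -0.808] z [ 0.794 -0.148 -0.59 ] az(y) 169.0 want 79.4
[ 0.576 -0.116  0.083] -> [0.007 0.005 0.014]
```

Emit:
move_arm:
  motion: "-1 0 0 0.008 0; -1 0 0 0.015 0; -1 0 0 0.015 0; -1 0 0 0.015 0"

```text
time: 28.4
position: [0.5761, -0.115, 0.0836]
tool_rot: [-0.568, 0.688, -0.347, 0.289]
ft_force: [0.7, -1.3, -1.6]
grip_width: 0.0439
grip_force: 30.0
```

```bash
python3 chk.py
```

```text
t 28.4 p [ 0.5761 -0.115   0.0836] q [-0.529  0.881  2.286  2.804  0.962 -0.007] w 0.0439 F [ 0.7 -1.3 -1.6]
x [-0.187 -0.982 -0.003] y [-0.581  0.113 -0.806] z [ 0.792 -0.149 -0.592] az(y) 168.9 want 79.4
tilt 53.7 heading -10.7 x.AY -1.0 x.up -0.003
[0.     0.0012 0.0853] grip 29.981591999530792 mom [ 0.37  0.63 -0.07]
t 28.4 p [ 0.5761 -0.115   0.0836] q [-0.529  0.881  2.286  2.804  0.962 -0.007] w 0.0439 F [ 0.7 -1.3 -1.6]
x [-0.187 -0.982 -0.003] y [-0.581  0.113 -0.806] z [ 0.792 -0.149 -0.592] az(y) 168.9 want 79.4
[ 0.576 -0.116  0.083] -> [0.006 0.003 0.002]
```

Emit:
move_arm:
  motion: "-1 0 0.006 0.004 0; -1 0 0.006 0.004 0; -1 0 0.006 0.004 0; -1 0 0.006 0.004 0"

```text
time: 28.73
position: [0.5763, -0.115, 0.0832]
tool_rot: [-0.568, 0.687, -0.348, 0.29]
ft_force: [-2.8, -1.9, 3.9]
grip_width: 0.0436
grip_force: 30.0
```

```bash
python3 chk.py
```

```text
t 28.73 p [ 0.5763 -0.115   0.0832] q [-0.53   0.885  2.287  2.805  0.969 -0.008] w 0.0436 F [-2.8 -1.9  3.9]
x [-0.187 -0.982 -0.003] y [-0.579  0.113 -0.808] z [ 0.794 -0.15  -0.589] az(y) 169.0 want 79.4
tilt 53.9 heading -10.7 x.AY -1.0 x.up -0.003
[0.0003 0.0012 0.085 ] grip 29.980063140392303 mom [ 0.16 -0.07 -0.14]
t 28.73 p [ 0.5763 -0.115   0.0832] q [-0.53   0.885  2.287  2.805  0.969 -0.008] w 0.0436 F [-2.8 -1.9  3.9]
x [-0.187 -0.982 -0.003] y [-0.579  0.113 -0.808] z [ 0.794 -0.15  -0.589] az(y) 169.0 want 79.4
[ 0.576 -0.116  0.083] -> [0.006 0.003 0.   ]
```

The pin is seated: both slopes are bearing it and about 8 N of its load has transferred. Releasing.

Emit:
move_arm:
  motion: "-0.02 0 0 0 0; 0.1 0 0 0 0; 0.3 0 0 0 0; 0.45 0 0 0 0; 0.45 0 0 0 0; 0.45 0 0 0 0"

```text
time: 29.23
position: [0.5761, -0.1145, 0.0819]
tool_rot: [-0.569, 0.687, -0.347, 0.289]
ft_force: [-0.2, 0.3, -1.0]
grip_width: 0.0614
grip_force: 0.0
```

```bash
python3 chk.py
```

```text
t 29.23 p [ 0.5761 -0.1145  0.0819] q [-0.529  0.886  2.286  2.805  0.966 -0.009] w 0.0614 F [-0.2  0.3 -1. ]
x [-0.186 -0.983 -0.003] y [-0.581  0.113 -0.806] z [ 0.792 -0.148 -0.592] az(y) 169.0 want 79.4
tilt 53.7 heading -10.6 x.AY -1.0 x.up -0.003
[-0.0001  0.0017  0.0837] grip 0.0 mom [ 0.27  0.48 -0.02]
t 29.23 p [ 0.5761 -0.1145  0.0819] q [-0.529  0.886  2.286  2.805  0.966 -0.009] w 0.0614 F [-0.2  0.3 -1. ]
x [-0.186 -0.983 -0.003] y [-0.581  0.113 -0.806] z [ 0.792 -0.148 -0.592] az(y) 169.0 want 79.4
[ 0.576 -0.116  0.083] -> [ 0.008 -0.003 -0.002]
```

Emit:
move_arm:
  motion: "0.45 0 0 -0.06 0; 0.45 0 0 -0.12 0; 0.45 0 0 -0.18 0; 0.45 0 0 -0.24 0; 0.45 0 0 -0.29 0; 0.45 0 0 -0.29 0; 0.45 0 -0.1 -0.36 0; 0.45 0 -0.2 -0.44 0; 0.45 0 -0.35 -0.54 0; 0.45 0 -0.5 -0.66 0; 0.45 0 -0.6 -0.73 0; 0.45 0 -0.6 -0.73 0"

```text
time: 30.23
position: [0.5323, -0.1072, 0.2724]
tool_rot: [-0.568, 0.684, -0.353, 0.292]
ft_force: [0.1, 0.0, 0.9]
grip_width: 0.0633
grip_force: 0.0
```

Run:
```python
from h import *
tilt()
for n in("side","scene"):
    p,d=robot.camera(n);P=cloud(n,d);hsv=cv2.cvtColor(p,cv2.COLOR_RGB2HSV)
    if n=="side":cv2.imwrite("pics/side5.png",cv2.resize(p[120:280,180:380,::-1],None,fx=4,fy=3.75,interpolation=2))
    Q=(P-Oz)@np.c_[AX,AY,[0,0,1]]
    W=(d>0)&(np.hypot(Q[...,0],Q[...,2]-.085)<.027)&(np.abs(Q[...,1])<.17)&((hsv[...,1]>80))
    X=Q[W]
    for a in np.arange(-.16,.16,.04):
        s=X[(X[:,1]>=a)&(X[:,1]<a+.04)]
        if len(s):print(n,a.round(2),len(s),"mean",s.mean(0).round(4),"ztop",s[:,2].max().round(4))
    print(X[:,1].min(),X[:,1].max()) if len(X) else 0
    Y=(d>0)&(hsv[...,0]>20)&(hsv[...,0]<35)&(hsv[...,1]>200)&(P[...,2]>.143)&(P[...,2]<.155)&(P[...,0]>.3)&(P[...,0]<.6)&(P[...,1]<0)
    if Y.sum()>20:
        c=cv2.minEnclosingCircle(P[Y][:,:2].astype(np.float32));r=np.array([*c[0],0])-rack(0,-.17,0);print("lamp",np.arctan2(-r@AX,r@AY))
```

```text
t 30.23 p [ 0.5323 -0.1072  0.2724] q [-0.586  0.29   2.292  2.376  0.473  0.466] w 0.0633 F [0.1 0.  0.9]
x [-0.185 -0.983  0.002] y [-0.571  0.106 -0.814] z [ 0.8   -0.152 -0.58 ] az(y) 169.5 want 79.4
tilt 54.5 heading -10.7 x.AY -1.0 x.up 0.002
side -0.16 1 mean [ 0.0113 -0.1441  0.0926] ztop 0.0926
side -0.12 23 mean [-0.0055 -0.0957  0.0875] ztop 0.1081
side -0.08 150 mean [-0.0074 -0.0589  0.0983] ztop 0.1115
side -0.04 162 mean [-0.0071 -0.0203  0.0984] ztop 0.1111
side 0.0 173 mean [-0.0074  0.02    0.0984] ztop 0.1101
side 0.04 174 mean [-0.0074  0.06    0.0978] ztop 0.1106
side 0.08 219 mean [-0.0034  0.1011  0.0903] ztop 0.1115
side 0.12 92 mean [-0.0013  0.1395  0.0912] ztop 0.0999
-0.14413534982366094 0.15551611749252822
lamp 1.582471797911428
```

View pics/side5.png

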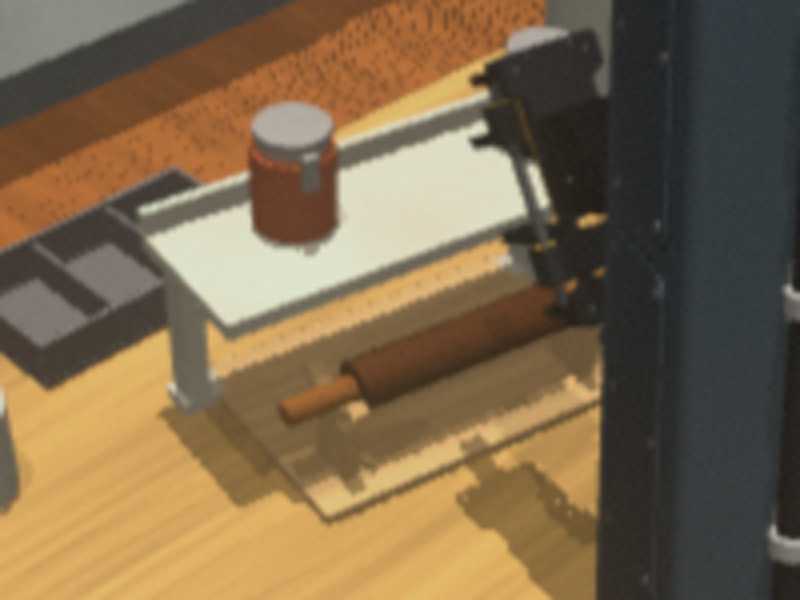

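The crop shows the pin lying level with its near handle in the saddle at (350,390). Depth puts its axis level from end to end, and the lamp reads 1.58 rad. The gripper is clear of everything, so I'll hand in.

```bash
python3 -c "
from rig import robot
print(robot.hand_in())"
```

```text
the job is handed in; nothing more can be done
None
```

I swung the lamp to about 1.58 rad (straight out), set the pin level in both saddles, backed the gripper clear, and handed the job in at about 30 s; the hand-in returned no verdict.

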